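Hang the loaded weighing tray on the spring scale

ROBOT

A 6-joint arm with a two-finger parallel gripper is mounted at the origin on the work surface. World frame = base frame: x ahead of the robot, y to its left, z up, the work surface at z = 0. Lengths are in m, angles in rad, forces in N, time in s.
With the tool pointing down it reaches from about 0.375 to 0.825 m from the base axis. Payload 5.5 kg.
Tool frame: the origin (TCP) lies at the very end of the fingers, on their centre line; the grasp point (between the pads) lies 19 mm behind it (tcp_to_grasp is the distance from the TCP to the grasp point, in m); z points along the fingers, y is the direction in which the jaws open and shut (so a half turn about z gives the same grasp; the last joint's range is limited). The gripper opens to 85 mm and grips with 20 to 120 N. Pads are 22 mm wide; open, the fingers measure 114 mm over their backs; the gripper's body (76 mm by 85 mm) begins 54 mm behind the grasp point. The pads swing forward as they close: fully open they stand 13 mm farther back than shut.
Start: joints at [1.281, 0.314, -0.047, 1.21, 0, 1.571], TCP at [0.171, 0.575, 0.231] pointing down, gripper open.
Joint ranges: [-2.67, 2.67], [-0.69, 1.73], [-1.03, 1.25], [-2.08, 2.16], [-1.42, 1.45], [-3.14, 3.14]. Speed limits (rad/s): [2.39, 2.39, 3.01, 3.14, 3.14, 3.14].

INTERFACE

Orientations are given as a unit quaternion [x, y, z, w].
In Python, from bench import * gives the robot as it stands.
- The arm moves only by the tool move_arm, never from a script. Its argument "series" is a list of rows, each an object with "offset": the shift along the tool's x, y, z normalised to -1 to 1, where 1 is 0.1 m, a list of three; "yaw": the turn about the tool's z normalised to -1 to 1, where 1 is 180 degrees. A call has 1 to 5 rows; each row is the pose to reach, as a shift and turn from the pose commanded when the call began, along the tool's axes at that moment, turning the shorter way round; what a row does not reach only later rows make up. A row lasts 1/12 s, in which the tool goes at most 41.7 mm and 7.16 degrees, less where a joint would pass 70% of its speed; a pose out of reach is approached as far as the arm can. A call with a number of a shift or a turn outside -1 to 1 is refused whole. A call with a gripper value outside its range is refused whole. "fingers" is the opening, from -1 (shut) to 1 (fully open), set as the call begins (left out, the last holds). The fingers move at their own pace and stop on an object; the grip force is fixed at half the most. Time passes only in rows, so rows that repeat a pose let the fingers close. It gives the time, the measured TCP pose, the force and the opening at its end, in the units of the state.
- observe(): the state, without advancing time (a new reading comes with each control period).
- snapshot(name): name is "side" or "top"; returns a dict with "image" (400x640x3 uint8, red, green, blue), "fovy" (degrees; the focal length in pixels is half the picture's height over the tangent of half this angle, whatever the lens; pixels are square), "cx", "cy" (the principal point, pixels), "T" (4x4, takes a point from camera to world coordinates). Camera axes: x right, y down, z forward; pixel columns grow to the right and rows downward; lengths in m; the calibration is good to about 2 mm. A picture is of the moment at which its call begins. There is no depth.
- finish_job(): hands the job in, once; it reports no verdict.
The state is a dict: "time": time; "joint_positions": joint angles; "joint_velocities": joint speeds; "joint_torque": joint torques, N m; "tcp_pos": TCP position; "eef_rot": TCP orientation; "wrist_force": force on the tool from outside, world axes, zero at the start; "torque": the same for the moment, N m; "gripper_width": opening from 0.0 (shut) to 1.0 (fully open).
Only numpy, scipy, OpenCV 4.12 (cv2) and the standard library are available. Lean on these libraries where they do the work, as an engineer would, in place of code of your own. Each camera call takes 0.05 s, during which the arm holds its last target. There are 200 camera calls.

TASK

Weigh the loaded tray: pick it up by one of the green grips on its beam, keep it level, and hang its hook on the steel loop below the green spring scale. Let the spring take the weight gradually while you still hold the tray, and let go only when the scale carries the whole weight, so that the loop is never jerked or made to bounce and is never pulled much harder than the tray's own weight. Leave the tray hanging still, and do not disturb the jar and bottles standing around.

Things in the scene. Friction and masses are not known exactly. Their poses are not given: they have to be found in the camera images.
- stand: Dark wooden stand fixed to the counter. Origin on the counter (height 0) straight below the hanging axis; +x points to the column (22 mm square, 363 mm high, 130 mm from the hanging axis) on a base 100 x 160 x 18 mm centred at the column. A level arm, 16 mm wide, joins the column's top to the hanging axis at heights 353 to 363 mm. The -x side is open.
- scale: Green tubular spring scale, 37 mm diameter, hanging from the stand's arm by a steel hook; it can swing in all directions. Origin at the pivot, 343 mm above the counter; the tube spans 19 to 69 mm below it. z up along the tube, x and y as the stand's. It carries the loop.
- loop_bar (a point): Middle of the lower bar of the scale's steel loop (5 mm wire), 225 mm above the counter with nothing on it. The loop lies in the y-z plane: the lower bar is straight for 24 mm along y and its wire axis is at this point; the opening above the bar is 39 mm wide and 41 mm high (from the bar's upper side to the top wire's lower side). x and y as the stand's.
- loop (a joint): How far the loop is drawn down out of the scale, m: 0 empty, end stop at 0.055. The spring needs about 0.15 N to start and then 150 N per m (1.5 N for each further 10 mm), lightly damped, so a released load bounces.
- tray: Loaded weighing tray, loose on the counter, origin centred on its underside. Wooden tray 90 x 240 x 30 mm (x, y, z); steel rods at y = -114 and 114 mm carry a wooden beam along y, 18 mm thick in x, 20 mm high, 240 mm long, its centre 95 mm above the underside. Two small jars inside, tops 60 mm high. Mass unknown, 130 to 630 g, balanced under the hook.
- tray_mid (a point): Centre of the tray, half-way between its underside and the beam's upper side (52.5 mm above the underside); axes as the tray's.
- tray_hook (a point): Bearing point of the hook over the beam's middle, 145 mm above the underside: the axis of the loop's bar lies here when hung. 5 mm wire bent in the x-z plane: shank 12 mm behind (-x), crook top 7.5 mm above, free tip 12 mm in front (+x) ending 15.5 mm below; 19 mm clear between shank and tip. To hang it, carry the tip towards stand +x through the loop above the bar, then lower.
- grip_left (a point): Grip point on the green block at the beam's +y end, 95 mm from the middle and 110 mm above the underside; axes as the tray's. The block is 18 mm thick (x), 30 mm long (y), and spans heights 90 to 125 mm above the underside; it stands 20 mm above the beam.
- grip_right (a point): The same point on the green block at the beam's -y end.
- jar_mid (a point): Centre of a honey jar 64 mm in diameter, 85 mm high, half-way up. Leave it alone.
- juice_mid (a point): Centre of an orange bottle 56 mm in diameter, 160 mm high, half-way up. Leave it alone.
- syrup_mid (a point): Centre of a green bottle 56 mm in diameter, 130 mm high, half-way up. Leave it alone.

How it is judged:
By the outcome, as a careful person would: the job done as asked, in the order asked, and still so for the second after the job is handed in, with the robot touching nothing.
It also fails if it takes over 64 s, if anything falls off the work surface, if the arm or the gripper's body presses on something with over 40 N, if the wrist force passes 120 N, or if a joint passes its speed limit or range.

## Working session

There is one attempt and no reset: what is moved stays moved. The work goes in short steps, Python scripts to look and compute and a tool call to move; the robot and the scene stay as the last step left them, time stands still between calls to the robot, and variables do not carry over. Pictures are saved under pics/ and viewed, about 8 in all and at most 12, crops included, and the job is handed in when it is done.

Besides the shell and the picture viewer there is one more tool, called after "Emit:" as name(argument=value, ...), one argument or row to a line, values as JSON. move_arm: Moves the arm, as the interface text tells. Its arguments: {"type":"object","properties":{"series":{"type":"array","items":{"type":"object","properties":{"offset":{"type":"array","items":{"type":"number"}},"yaw":{"type":"number"}}}},"fingers":{"type":"number"}},"required":["series"]}

```bash
ls; mkdir -p pics; python3 - <<'E'
from bench import *
import cv2,numpy as np
for n in("side","top"):
    s=snapshot(n); cv2.imwrite(f"pics/{n}0.png",s["image"][:,:,::-1]); print(n,s["fovy"],s["cx"],s["cy"],np.round(s["T"],4).tolist())
    np.save(f"{n}0.npy",s,allow_pickle=True)
print(observe())
E
```

```text
pics
side 44.731380470088254 317.06088099775315 200.23696969926962 [[0.8077, -0.4499, 0.3811, 0.0341], [-0.5894, -0.5998, 0.5412, -0.8339], [-0.0149, -0.6617, -0.7496, 1.3442], [0.0, 0.0, 0.0, 1.0]]
top 52.42532996422291 322.2747826681403 195.02109038547457 [[0.0013, -0.9817, 0.1904, 0.4002], [-1.0, -0.0016, -0.0017, -0.0067], [0.002, -0.1904, -0.9817, 1.4637], [0.0, 0.0, 0.0, 1.0]]
{'time': 0.1, 'joint_positions': array([ 1.28100290e+00,  3.14193160e-01, -4.79568094e-02,  1.21020462e+00,
       -9.10840020e-06,  1.57077876e+00]), 'joint_velocities': array([ 4.14408653e-04, -7.15186893e-04,  2.35298249e-03, -1.07520047e-05,
       -2.65225472e-03,  2.19674669e-03]), 'joint_torque': array([-7.47798695e-04, -5.40767777e+01,  3.40539980e+01,  1.11874938e-02,
       -1.02449135e-04,  6.64149738e-06]), 'tcp_pos': array([0.1713089 , 0.57448943, 0.23050786]), 'eef_rot': array([ 1.44381488e-01,  9.89521793e-01, -7.71625416e-04, -1.07999562e-04]), 'wrist_force': array([-0.0279016 , -0.17965869,  0.40335412]), 'torque': array([0.05555788, 0.01091873, 0.0189332 ]), 'gripper_width': 0.9970725795462658}
```

View pics/side0.png

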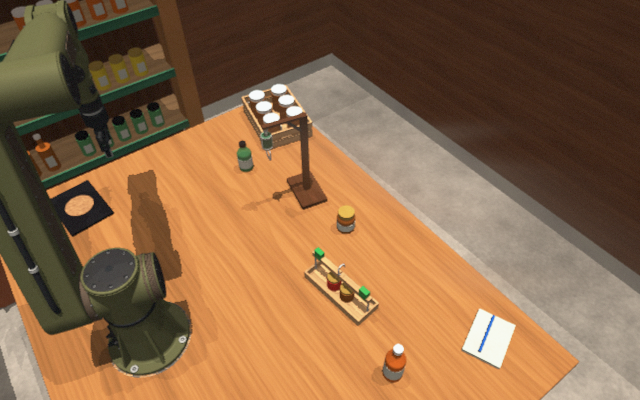

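View pics/top0.png

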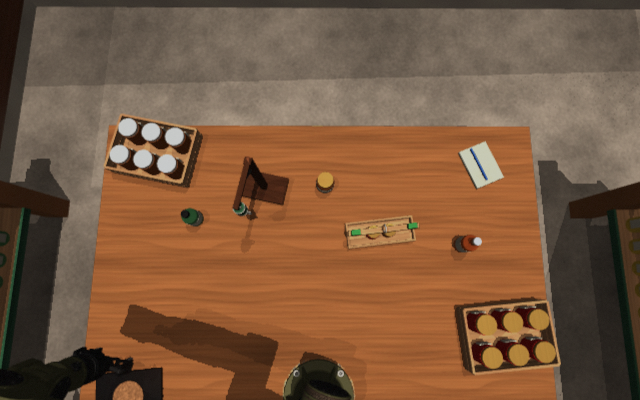

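The side view shows the tray near (341,290), its grips at (319,254) and (365,293), and the stand near (305,160). In the top view, the tray is near (382,232), the scale near (240,210), the jar at (325,183) and the bottles at (192,217) and (467,243). I'll enlarge these areas and measure.

```bash
cat > h.py <<'E'
import numpy as np,cv2
def load(n): return np.load(n+".npy",allow_pickle=True).item()
def ray(s,uv):
    f=s["image"].shape[0]/2/np.tan(np.radians(s["fovy"])/2); T=np.array(s["T"])
    d=T[:3,:3]@np.array([(uv[0]-s["cx"])/f,(uv[1]-s["cy"])/f,1]); return T[:3,3],d/np.linalg.norm(d)
def plane(s,uv,z):
    o,d=ray(s,uv); return o+d*(z-o[2])/d[2]
def tri(s1,p1,s2,p2):
    A=[];b=[]
    for s,p in((s1,p1),(s2,p2)):
        o,d=ray(s,p);M=np.eye(3)-np.outer(d,d);A.append(M);b.append(M@o)
    x=np.linalg.lstsq(np.vstack(A),np.hstack(b),rcond=None)[0]
    return x
def proj(s,P):
    f=s["image"].shape[0]/2/np.tan(np.radians(s["fovy"])/2);T=np.array(s["T"])
    c=T[:3,:3].T@(np.array(P)-T[:3,3]); return np.array([f*c[0]/c[2]+s["cx"],f*c[1]/c[2]+s["cy"]])
def greens(s,lo=(50,120,60),hi=(80,255,255),amin=12):
    h=cv2.cvtColor(s["image"],cv2.COLOR_RGB2HSV);m=cv2.inRange(h,np.array(lo),np.array(hi))
    n,l,st,c=cv2.connectedComponentsWithStats(m)
    return [(np.round(c[i],1).tolist(),st[i].tolist()) for i in range(1,n) if st[i,4]>=amin]
def crop(s,x,y,w,h,k): return cv2.resize(s["image"][y:y+h,x:x+w],None,fx=k,fy=k,interpolation=cv2.INTER_CUBIC)[:,:,::-1]
E
python3 - <<'E'
from h import *
a=load("side0");b=load("top0")
print("side",greens(a));print("top",greens(b))
m=np.vstack([np.hstack([crop(a,240,100,100,75,4),crop(a,290,235,100,75,4)]),np.hstack([crop(b,210,150,100,75,4),crop(b,335,195,100,75,4)])])
cv2.imwrite("pics/m1.png",m)
E
```

```text
side [([318.7, 252.8], [315, 248, 9, 11, 71]), ([363.5, 292.0], [359, 286, 11, 13, 85])]
top [([191.0, 216.5], [185, 210, 11, 13, 52]), ([411.9, 225.4], [408, 223, 9, 6, 48]), ([355.2, 232.1], [351, 230, 10, 6, 45])]
```

View pics/m1.png

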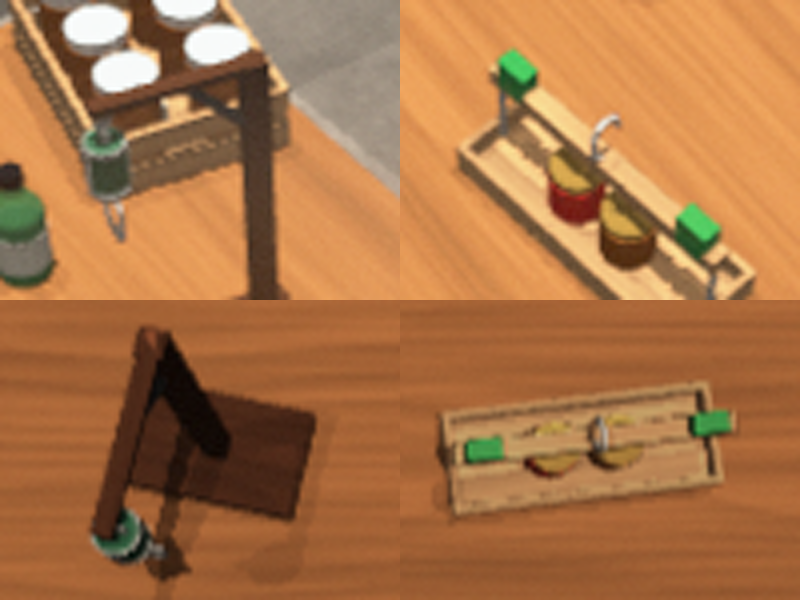

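The montage shows the hook opening toward world +x, with its tip up in the top view near (484,223) px. The stand arm runs from (247,159) to (236,209) in the top view. The loop bar is near (270,159.5) in the side view and (249,212) in the top view. Next I'll triangulate.

```bash
python3 - <<'E'
from h import *
a=load("side0");b=load("top0")
r=lambda x:np.round(x,4)
def hullc(s,P,yaw,box):
    c,n=np.cos(yaw),np.sin(yaw);R=np.array([[c,-n,0],[n,c,0],[0,0,1]])
    p=np.array([proj(s,P+R@(np.array([i,j,k])*box/2)) for i in(-1,1) for j in(-1,1) for k in(-1,1)],np.float32)
    m=cv2.moments(cv2.convexHull(p));return np.array([m['m10'],m['m01']])/m['m00']
G={'L':((318.7,252.8),(355.2,232.1)),'R':((363.5,292.0),(411.9,225.4))}
out={}
for k,(pa,pb) in G.items():
    P=tri(a,pa,b,pb);qa,qb=np.array(pa),np.array(pb)
    for _ in range(3):
        qa=np.array(pa)+proj(a,P)-hullc(a,P,.12,np.array([.018,.03,.035]));qb=np.array(pb)+proj(b,P)-hullc(b,P,.12,np.array([.018,.03,.035]))
        P=tri(a,qa,b,qb)
    out[k]=P;print(k,r(P),"reproj",r(proj(a,P)-qa),r(proj(b,P)-qb),"plane .1075",r(plane(a,qa,.1075)),r(plane(b,qb,.1075)))
d=out['L']-out['R'];print("len",np.linalg.norm(d),"yaw",np.degrees(np.arctan2(-d[0],d[1])),"mid",r((out['L']+out['R'])/2))
# scale tube: dark green mask in windows
for n,s,(x,y,w,h) in(("side",a,(258,125,18,30)),("top",b,(228,195,28,25))):
    hs=cv2.cvtColor(s["image"],cv2.COLOR_RGB2HSV)[y:y+h,x:x+w]
    m=cv2.inRange(hs,np.array((45,40,20)),np.array((100,255,255)))
    ys,xs=np.nonzero(m);print(n,len(xs),xs.mean()+x,ys.mean()+y,xs.min()+x,xs.max()+x,ys.min()+y,ys.max()+y)
# base corners top face z=.018
for c in((288.75,178.75),(283.25,205),(242.5,196)):print("base",r(plane(b,c,.018)))
print("arm col end",r(plane(b,(247,158.5),.363)),"arm free end",r(plane(b,(236.5,209),.363)))
print("arm side: free",r(plane(a,(263,126),.358)),"col",r(plane(a,(304,114),.363)))
print("loop bar side z.225",r(plane(a,(270.2,159.5),.225)),"top",r(plane(b,(249.5,212.5),.225)))
print("syrup",r(plane(b,(191,216.5),.10)), "jar", r(plane(b,(325,180),.085)),"juice",r(plane(b,(477,241),.160)))
E
```

```text
L [ 0.5379 -0.1195  0.1076] reproj [-0.2703  0.0666] [ 0.1072 -0.2349] plane .1075 [ 0.5387 -0.1197  0.1075] [ 0.5371 -0.1191  0.1075]
R [ 0.5602 -0.3096  0.1084] reproj [-0.1581  0.0441] [ 0.0609 -0.1284] plane .1075 [ 0.561  -0.3093  0.1075] [ 0.5599 -0.3096  0.1075]
len 0.19139403317322148 yaw 6.698295135087709 mid [ 0.549  -0.2145  0.108 ]
side 34 264.97058823529414 135.5 261 269 132 138
top 68 240.88235294117646 209.0 234 246 203 214
base [0.741  0.1133 0.018 ]
base [0.6437 0.1315 0.018 ]
base [0.6765 0.2797 0.018 ]
arm col end [0.7178 0.2028 0.363 ] arm free end [0.5743 0.2263 0.363 ]
arm side: free [0.5829 0.2307 0.358 ] col [0.7162 0.1964 0.363 ]
loop bar side z.225 [0.5849 0.2134 0.225 ] top [0.5853 0.2151 0.225 ]
syrup [0.59   0.4348 0.1   ] jar [ 0.7209 -0.0186  0.085 ] juice [ 0.504  -0.5045  0.16  ]
```

Tray is at (0.549,-0.2145) with yaw 6.7°; the stand's yaw is about -12.5°. I'll take one close look at the loop in the pictures I already have, and plan the approach in the same step.

```bash
cat > plan.py <<'E'
import numpy as np
def plan(p,psi,wps,nd=2):
    """p: TCP commanded, psi: world angle(deg) of tool y. wps: (pos,psi). prints calls"""
    p=np.array(p,float)
    for q,ps in wps:
        q=np.array(q,float)
        t=np.radians(psi);Y=np.array([np.cos(t),np.sin(t),0]);Z=np.array([0,0,-1.]);X=np.cross(Y,Z)
        while True:
            d=q-p;l=np.array([d@X,d@Y,d@Z])/.1;k=max(1,np.abs(l).max()/1.0)
            dy=-((ps-psi+180)%360-180);kk=max(k,abs(dy)/35)
            o=np.round(l/kk,nd);w=round(dy/kk/180,3)
            rows=max(np.linalg.norm(o)*.1/.0417,abs(w)*180/7.16)
            print("offset",o.tolist(),"yaw",w,"rows>=%.1f"%rows,end=" ")
            p=p+.1*(o[0]*X+o[1]*Y+o[2]*Z);psi-=w*180;print("->",p.round(4),round(psi,2))
            t=np.radians(psi);Y=np.array([np.cos(t),np.sin(t),0]);X=np.cross(Y,Z)
            if kk<=1.0001: break
def psi_of(o):
    x,y=o["eef_rot"][:2];return np.degrees(np.arctan2(y*y-x*x,2*x*y))
E
python3 - <<'E'
from h import *; from plan import *
a=load("side0");b=load("top0")
m=np.hstack([crop(a,254,118,32,48,12),crop(b,228,192,32,48,12)])
cv2.imwrite("pics/m2.png",m)
t=np.radians(6.7);P=np.array([.549,-.2145])-.095*np.array([-np.sin(t),np.cos(t)]);print("gripR",P)
plan([.1713,.5745,.2305],73.4,[((.40,.15,.25),6.7),((P[0],P[1],.20),6.7)])
E
```

```text
gripR [ 0.56008372 -0.30885121]
offset [-1.0, -1.0, -0.06] yaw 0.109 rows>=3.4 -> [0.2386 0.4501 0.2365] 53.78
offset [-1.0, -0.48, -0.04] yaw 0.085 rows>=2.7 -> [0.2909 0.3523 0.2405] 38.48
offset [-1.0, -0.18, -0.04] yaw 0.078 rows>=2.4 -> [0.339  0.2628 0.2445] 24.44
offset [-1.0, 0.07, -0.04] yaw 0.077 rows>=2.4 -> [0.3868 0.1747 0.2485] 10.58
offset [-0.27, 0.08, -0.01] yaw 0.022 rows>=0.7 -> [0.3996 0.1496 0.2495] 6.62
offset [-1.0, 0.22, 0.1] yaw -0.0 rows>=2.5 -> [0.433  0.0528 0.2395] 6.62
offset [-1.0, 0.23, 0.11] yaw -0.0 rows>=2.5 -> [ 0.4673 -0.0439  0.2285] 6.62
offset [-1.0, 0.22, 0.1] yaw -0.0 rows>=2.5 -> [ 0.5007 -0.1407  0.2185] 6.62
offset [-1.0, 0.23, 0.11] yaw -0.0 rows>=2.5 -> [ 0.5351 -0.2374  0.2075] 6.62
offset [-0.74, 0.17, 0.07] yaw -0.0 rows>=1.8 -> [ 0.5605 -0.3089  0.2005] 6.62
```

View pics/m2.png

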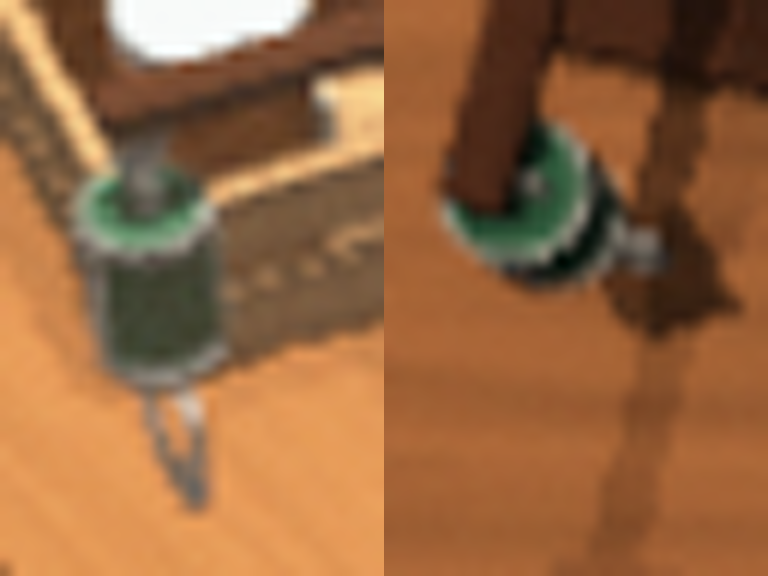

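The zoom shows the tube's top disc centred at about (148,208) on the left and (518,190) on the right. The loop bar's middle is at about (177,467) on the left and the loop is at (640,248) on the right. I'm starting the approach and computing the loop position from these.

Emit:
move_arm(
  series=[
    {"offset": [-1.0, -1.0, -0.06], "yaw": 0.109},
    {"offset": [-1.0, -1.0, -0.06], "yaw": 0.109},
    {"offset": [-1.0, -1.0, -0.06], "yaw": 0.109},
    {"offset": [-1.0, -1.0, -0.06], "yaw": 0.109},
    {"offset": [-1.0, -1.0, -0.06], "yaw": 0.109},
  ],
  fingers=1,
)

```text
time: 0.52
tcp_pos: [0.2399, 0.4472, 0.2374]
eef_rot: [0.313, 0.95, -0.001, 0.0]
wrist_force: [-0.4, 0.3, 0.4]
gripper_width: 0.999
```

Emit:
move_arm(
  series=[
    {"offset": [-1.0, -0.48, -0.04], "yaw": 0.085},
    {"offset": [-1.0, -0.48, -0.04], "yaw": 0.085},
    {"offset": [-1.0, -0.48, -0.04], "yaw": 0.085},
    {"offset": [-1.0, -0.48, -0.04], "yaw": 0.085},
  ],
)

```text
time: 0.85
tcp_pos: [0.2922, 0.3497, 0.2413]
eef_rot: [0.436, 0.9, -0.001, 0.001]
wrist_force: [-0.1, 0.1, 0.1]
gripper_width: 1.0
```

Emit:
move_arm(
  series=[
    {"offset": [-1.0, -0.18, -0.04], "yaw": 0.078},
    {"offset": [-1.0, -0.18, -0.04], "yaw": 0.078},
    {"offset": [-1.0, -0.18, -0.04], "yaw": 0.078},
    {"offset": [-1.0, -0.18, -0.04], "yaw": 0.078},
  ],
)

```text
time: 1.18
tcp_pos: [0.3403, 0.2616, 0.2454]
eef_rot: [0.543, 0.84, -0.0, 0.0]
wrist_force: [-1.0, 0.4, -0.1]
gripper_width: 1.002
```

Emit:
move_arm(
  series=[
    {"offset": [-1.0, 0.07, -0.04], "yaw": 0.077},
    {"offset": [-1.0, 0.07, -0.04], "yaw": 0.077},
    {"offset": [-1.0, 0.07, -0.04], "yaw": 0.077},
    {"offset": [-1.0, 0.07, -0.04], "yaw": 0.077},
  ],
)

```text
time: 1.52
tcp_pos: [0.3883, 0.174, 0.2493]
eef_rot: [0.64, 0.768, 0.0, 0.0]
wrist_force: [0.5, 0.7, 0.6]
gripper_width: 1.004
```

```bash
python3 - <<'E'
from h import *; from plan import *; from bench import *
a=load("side0");b=load("top0")
u=lambda X,Y,x0,y0:(x0+(X+.5)/12-.5,y0+(Y+.5)/12-.5)
print("disc",plane(a,u(148,208,254,118),.324),plane(b,u(134,190,228,192),.324),"tri",tri(a,u(148,208,254,118),b,u(134,190,228,192)))
print("bar",plane(a,u(177,467,254,118),.225),plane(b,u(256,248,228,192),.225))
o=observe();print(o["time"],o["tcp_pos"],psi_of(o),o["joint_positions"])
E
```

```text
disc [0.58599567 0.22471107 0.324     ] [0.58514515 0.22853376 0.324     ] tri [0.58679989 0.2287918  0.32046381]
bar [0.5877004  0.22969656 0.225     ] [0.58618717 0.21706567 0.225     ]
1.5167 [0.38834506 0.17404004 0.24933157] 10.435265961794975 [ 4.21710552e-01 -2.37472856e-02 -4.00857224e-01  1.19320227e+00
 -5.00643434e-04  1.81037701e+00]
```

Emit:
move_arm(
  series=[
    {"offset": [-0.27, 0.08, 0], "yaw": 0.022},
    {"offset": [-0.27, 0.08, 0], "yaw": 0.022},
  ],
)

```text
time: 1.68
tcp_pos: [0.401, 0.1493, 0.2491]
eef_rot: [0.666, 0.746, -0.0, 0.0]
wrist_force: [-0.5, 1.8, 0.6]
gripper_width: 1.0
```

Emit:
move_arm(
  series=[
    {"offset": [-1, 0.22, 0.1], "yaw": 0},
    {"offset": [-1, 0.22, 0.1], "yaw": 0},
    {"offset": [-1, 0.22, 0.1], "yaw": 0},
  ],
)

```text
time: 1.93
tcp_pos: [0.4339, 0.0525, 0.2388]
eef_rot: [0.664, 0.747, -0.0, 0.0]
wrist_force: [0.2, -0.2, -0.0]
gripper_width: 0.999
```

Emit:
move_arm(
  series=[
    {"offset": [-1, 0.23, 0.11], "yaw": 0},
    {"offset": [-1, 0.23, 0.11], "yaw": 0},
    {"offset": [-1, 0.23, 0.11], "yaw": 0},
  ],
)

```text
time: 2.18
tcp_pos: [0.469, -0.045, 0.2276]
eef_rot: [0.665, 0.747, -0.0, 0.0]
wrist_force: [0.8, -0.5, -0.3]
gripper_width: 0.996
```

Emit:
move_arm(
  series=[
    {"offset": [-1, 0.22, 0.1], "yaw": 0},
    {"offset": [-1, 0.22, 0.1], "yaw": 0},
    {"offset": [-1, 0.22, 0.1], "yaw": 0},
  ],
)

```text
time: 2.43
tcp_pos: [0.5028, -0.1421, 0.2175]
eef_rot: [0.665, 0.747, -0.0, 0.0]
wrist_force: [-0.4, -0.5, -0.1]
gripper_width: 1.004
```

Emit:
move_arm(
  series=[
    {"offset": [-1, 0.23, 0.11], "yaw": 0},
    {"offset": [-1, 0.23, 0.11], "yaw": 0},
    {"offset": [-1, 0.23, 0.11], "yaw": 0},
  ],
)

```text
time: 2.68
tcp_pos: [0.5374, -0.2389, 0.2061]
eef_rot: [0.665, 0.747, -0.0, 0.0]
wrist_force: [0.5, -0.3, 0.5]
gripper_width: 1.0
```

Emit:
move_arm(
  series=[
    {"offset": [-0.74, 0.17, 0.07], "yaw": 0},
    {"offset": [-0.74, 0.17, 0.07], "yaw": 0},
    {"offset": [-0.74, 0.17, 0.07], "yaw": 0},
    {"offset": [-0.74, 0.17, 0.07], "yaw": 0},
    {"offset": [-0.74, 0.17, 0.07], "yaw": 0},
  ],
)

```text
time: 3.1
tcp_pos: [0.5611, -0.3067, 0.1995]
eef_rot: [0.664, 0.747, 0.0, -0.001]
wrist_force: [0.0, 1.1, 0.1]
gripper_width: 0.997
```

```bash
python3 - <<'E'
from h import *; from plan import *; from bench import *
o=observe();print(o["time"],o["tcp_pos"],psi_of(o),o["wrist_force"])
plan(o["tcp_pos"],psi_of(o),[((.5601,-.3089,o["tcp_pos"][2]),6.7),((.5601,-.3089,.091),6.7)],3)
E
```

```text
3.1 [ 0.56113069 -0.30667497  0.19948402] 6.712053387894988 [0.01968103 1.0514833  0.05549057]
offset [-0.021, -0.013, 0.0] yaw 0.0 rows>=0.1 -> [ 0.5601 -0.3089  0.1995] 6.71
offset [0.0, 0.0, 1.0] yaw 0.0 rows>=2.4 -> [ 0.5601 -0.3089  0.0995] 6.71
offset [0.0, 0.0, 0.085] yaw 0.0 rows>=0.2 -> [ 0.5601 -0.3089  0.091 ] 6.71
```

Emit:
move_arm(
  series=[
    {"offset": [-0.015, -0.01, 0.3]},
    {"offset": [-0.015, -0.01, 0.55]},
    {"offset": [-0.015, -0.01, 0.8]},
    {"offset": [-0.015, -0.01, 1.0]},
    {"offset": [-0.015, -0.01, 1.0]},
  ],
)

```text
invalid input at $.series[0]: expected keys offset, yaw
```

```bash
python3 - <<'E'
from h import *; from plan import *; from bench import *
o=observe();print(o["time"],o["tcp_pos"],psi_of(o),o["wrist_force"])
plan(o["tcp_pos"],psi_of(o),[((.5601,-.3089,.091),6.7)],3)
b=snapshot("top");a=snapshot("side")
cv2.imwrite("pics/m3.png",np.hstack([crop(a,310,220,80,110,5),crop(b,340,190,80,110,5)]))
E
```

```text
3.1 [ 0.56113069 -0.30667497  0.19948402] 6.712053387894988 [0.01968103 1.0514833  0.05549057]
offset [-0.019, -0.012, 1.0] yaw 0.0 rows>=2.4 -> [ 0.5602 -0.3087  0.0995] 6.71
offset [-0.002, -0.001, 0.085] yaw 0.0 rows>=0.2 -> [ 0.5601 -0.3089  0.091 ] 6.71
```

View pics/m3.png

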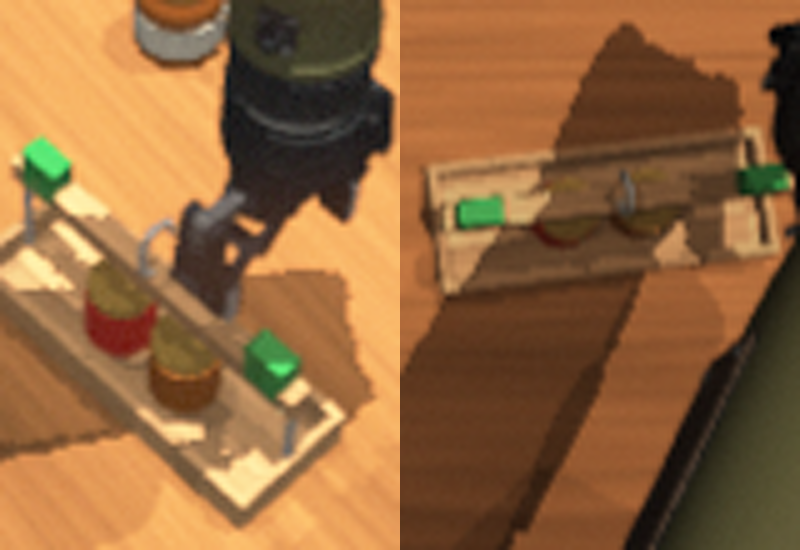

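The move was refused because the yaw key was missing. The picture shows the tray undisturbed, with the gripper above its right grip at about (270,365) in the left crop. Descending now.

Emit:
move_arm(
  series=[
    {"offset": [-0.015, -0.01, 0.3], "yaw": 0},
    {"offset": [-0.015, -0.01, 0.55], "yaw": 0},
    {"offset": [-0.015, -0.01, 0.8], "yaw": 0},
    {"offset": [-0.015, -0.01, 1.0], "yaw": 0},
    {"offset": [-0.015, -0.01, 1.0], "yaw": 0},
  ],
)

```text
time: 3.62
tcp_pos: [0.5571, -0.307, 0.0964]
eef_rot: [0.664, 0.747, -0.001, -0.003]
wrist_force: [-0.9, 1.0, -0.1]
gripper_width: 0.996
```

```bash
python3 - <<'E'
from h import *; from plan import *; from bench import *
o=observe();print(o["time"],o["tcp_pos"],psi_of(o),o["wrist_force"])
plan(o["tcp_pos"],psi_of(o),[((.5601,-.3089,.091),6.7)],3)
E
```

```text
3.6167 [ 0.55710276 -0.30695357  0.09638044] 6.719789526851176 [-0.88823922  1.01677925 -0.11717381]
offset [-0.023, 0.027, 0.054] yaw 0.0 rows>=0.2 -> [ 0.5601 -0.3089  0.091 ] 6.72
```

Emit:
move_arm(
  series=[
    {"offset": [-0.015, 0.015, 0.07], "yaw": 0},
    {"offset": [-0.015, 0.015, 0.07], "yaw": 0},
    {"offset": [-0.015, 0.015, 0.07], "yaw": 0},
    {"offset": [-0.015, 0.015, 0.07], "yaw": 0},
  ],
)

```text
time: 3.95
tcp_pos: [0.5625, -0.3117, 0.0949]
eef_rot: [0.665, 0.747, 0.0, 0.001]
wrist_force: [-0.6, 0.1, 0.8]
gripper_width: 1.002
```

```bash
python3 - <<'E'
from plan import *; from bench import *
o=observe();print(o["time"],o["tcp_pos"],psi_of(o),o["eef_rot"],o["wrist_force"])
plan(o["tcp_pos"],psi_of(o),[((.5601,-.3089,.091),6.7)],3)
E
```

```text
3.95 [ 0.56247141 -0.3117312   0.09493903] 6.629713870046988 [6.65036225e-01 7.46810089e-01 2.97837851e-04 1.19283238e-03] [-0.6243096   0.1441806   0.75243046]
offset [0.031, -0.02, 0.039] yaw -0.0 rows>=0.1 -> [ 0.5601 -0.3089  0.091 ] 6.63
```

Emit:
move_arm(
  series=[
    {"offset": [0, 0, 0.02], "yaw": 0},
    {"offset": [0, 0, 0.02], "yaw": 0},
    {"offset": [0, 0, 0.02], "yaw": 0},
    {"offset": [0, 0, 0.02], "yaw": 0},
    {"offset": [0, 0, 0.02], "yaw": 0},
  ],
)

```text
time: 4.37
tcp_pos: [0.5614, -0.3114, 0.0914]
eef_rot: [0.665, 0.747, 0.0, 0.0]
wrist_force: [-0.3, 0.5, 0.6]
gripper_width: 1.001
```

```bash
python3 - <<'E'
from plan import *; from bench import *
o=observe();print(o["time"],o["tcp_pos"],psi_of(o),o["eef_rot"],o["wrist_force"])
plan(o["tcp_pos"],psi_of(o),[((.5601,-.3089,.091),6.7)],3)
E
```

```text
4.3667 [ 0.56143998 -0.3114461   0.09139907] 6.609277690896212 [6.65169902e-01 7.46692038e-01 2.97660926e-05 3.27288007e-05] [-0.26060292  0.50022975  0.57768923]
offset [0.027, -0.01, 0.004] yaw -0.001 rows>=0.1 -> [ 0.5601 -0.3089  0.091 ] 6.79
```

Emit:
move_arm(
  series=[
    {"offset": [0.025, -0.01, 0], "yaw": 0},
    {"offset": [0.025, -0.01, 0], "yaw": 0},
    {"offset": [0.025, -0.01, 0], "yaw": 0},
    {"offset": [0.025, -0.01, 0], "yaw": 0},
  ],
)

```text
time: 4.7
tcp_pos: [0.5601, -0.309, 0.0913]
eef_rot: [0.665, 0.747, -0.0, 0.0]
wrist_force: [-0.0, 0.4, -0.2]
gripper_width: 0.999
```

Emit:
move_arm(
  series=[
    {"offset": [0, 0, 0], "yaw": 0},
    {"offset": [0, 0, 0], "yaw": 0},
    {"offset": [0, 0, 0], "yaw": 0},
    {"offset": [0, 0, 0], "yaw": 0},
    {"offset": [0, 0, 0], "yaw": 0},
  ],
  fingers=-1,
)

```text
time: 5.12
tcp_pos: [0.5602, -0.309, 0.0913]
eef_rot: [0.665, 0.747, -0.0, -0.0]
wrist_force: [0.3, -1.2, -0.3]
gripper_width: 0.3
```

Emit:
move_arm(
  series=[
    {"offset": [0, 0, 0], "yaw": 0},
    {"offset": [0, 0, 0], "yaw": 0},
    {"offset": [0, 0, 0], "yaw": 0},
    {"offset": [0, 0, 0], "yaw": 0},
    {"offset": [0, 0, 0], "yaw": 0},
  ],
)

```text
time: 5.53
tcp_pos: [0.5599, -0.3091, 0.0913]
eef_rot: [0.665, 0.747, -0.0, -0.0]
wrist_force: [-2.1, -0.9, 2.0]
gripper_width: 0.203
```

Emit:
move_arm(
  series=[
    {"offset": [0, 0, -0.02], "yaw": 0},
    {"offset": [0, 0, -0.06], "yaw": 0},
    {"offset": [0, 0, -0.12], "yaw": 0},
    {"offset": [0, 0, -0.18], "yaw": 0},
    {"offset": [0, 0, -0.24], "yaw": 0},
  ],
)

```text
time: 5.95
tcp_pos: [0.5603, -0.309, 0.1158]
eef_rot: [0.665, 0.747, -0.0, 0.0]
wrist_force: [-0.6, -0.5, -6.0]
gripper_width: 0.202
```

Emit:
move_arm(
  series=[
    {"offset": [0, 0, -0.06], "yaw": 0},
    {"offset": [0, 0, -0.12], "yaw": 0},
    {"offset": [0, 0, -0.16], "yaw": 0},
    {"offset": [0, 0, -0.16], "yaw": 0},
    {"offset": [0, 0, -0.16], "yaw": 0},
  ],
)

```text
time: 6.37
tcp_pos: [0.5604, -0.3092, 0.1317]
eef_rot: [0.665, 0.747, 0.0, 0.0]
wrist_force: [-0.3, -0.5, -6.0]
gripper_width: 0.203
```

Emit:
move_arm(
  series=[
    {"offset": [0, 0, 0], "yaw": 0},
    {"offset": [0, 0, 0], "yaw": 0},
    {"offset": [0, 0, 0], "yaw": 0},
  ],
)

```text
time: 6.62
tcp_pos: [0.5599, -0.3089, 0.1309]
eef_rot: [0.665, 0.747, -0.0, -0.0]
wrist_force: [0.1, 0.1, -6.4]
gripper_width: 0.205
```

```bash
python3 - <<'E'
from h import *; from plan import *; from bench import *
F=[]
b=snapshot("top");a=snapshot("side")
for s in(a,b):print(greens(s))
for i in range(8):
    o=observe();F.append(np.r_[o["wrist_force"],o["torque"]]);snapshot("top")
print(np.mean(F,0),o["time"],o["tcp_pos"],psi_of(o),o["eef_rot"])
cv2.imwrite("pics/m4.png",np.hstack([crop(a,300,210,80,110,5),crop(b,340,190,80,110,5)]))
E
```

```text
[([318.6, 245.4], [315, 240, 9, 12, 76])]
[([190.3, 218.2], [184, 213, 11, 10, 36]), ([356.2, 230.5], [352, 228, 10, 6, 49])]
[ 0.01869749 -0.22499455 -5.56822233 -0.53136638 -0.06344081  0.00690944] 7.0667 [ 0.56013216 -0.30901729  0.13128701] 6.616875053229003 [ 6.65120395e-01  7.46736138e-01 -7.30714482e-06 -2.32244921e-05]
```

View pics/m4.png

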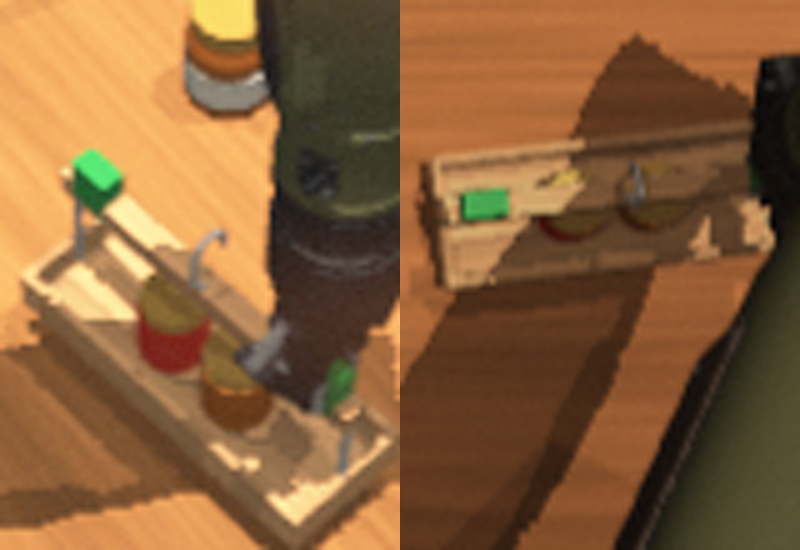

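The tray is lifted and carried; it weighs about 5.6 N, so the spring should draw about 36 mm. Checking that it is level.

```bash
cat >> h.py <<'E'
def hullc(s,P,yaw,box):
    c,n=np.cos(yaw),np.sin(yaw);R=np.array([[c,-n,0],[n,c,0],[0,0,1]])
    p=np.array([proj(s,P+R@(np.array([i,j,k])*box/2)) for i in(-1,1) for j in(-1,1) for k in(-1,1)],np.float32)
    m=cv2.moments(cv2.convexHull(p));return np.array([m['m10'],m['m01']])/m['m00']
def block(a,pa,b,pb,yaw):
    P=tri(a,pa,b,pb);bx=np.array([.018,.03,.035])
    for _ in range(3): P=tri(a,np.array(pa)+proj(a,P)-hullc(a,P,yaw,bx),b,np.array(pb)+proj(b,P)-hullc(b,P,yaw,bx))
    return P
E
python3 - <<'E'
from h import *; from plan import *
a=load("side0");b=load("top0")
print(block(a,(318.6,245.4),b,(356.2,230.5),.117))
# carry: tray axes
ps=-12.6;t=np.radians(ps);X=np.array([np.cos(t),np.sin(t)]);Y=np.array([-np.sin(t),np.cos(t)])
ax=np.array([.586,.226])
pre=ax-.095*Y-.06*X; fin=ax-.095*Y
print("pre",pre,"final",fin)
plan([.5601,-.309,.1313],6.65,[((.53,-.21,.20),0),((pre[0],pre[1],.20),ps)],2)
E
```

```text
[ 0.53874047 -0.11942231  0.14572488]
pre [0.50672139 0.1463765 ] final [0.56527639 0.13328791]
offset [1.0, -0.18, -0.67] yaw 0.036 rows>=2.9 -> [ 0.5306 -0.2118  0.1983] 0.17
offset [0.02, -0.01, -0.02] yaw 0.001 rows>=0.1 -> [ 0.5296 -0.2098  0.2003] -0.01
offset [1.0, -0.06, 0.0] yaw 0.02 rows>=2.4 -> [ 0.5237 -0.1098  0.2003] -3.61
offset [1.0, -0.13, 0.0] yaw 0.02 rows>=2.4 -> [ 0.517  -0.0091  0.2003] -7.21
offset [1.0, -0.19, 0.0] yaw 0.02 rows>=2.4 -> [0.5107 0.0925 0.2003] -10.81
offset [0.52, -0.14, 0.0] yaw 0.01 rows>=1.3 -> [0.5067 0.1462 0.2003] -12.61
```

Level to within about 0.6°. I'll carry it toward the pre-hang pose, 60 mm in front of the loop on the open side, with TCP z about 0.198.

Emit:
move_arm(
  series=[
    {"offset": [0.1, -0.02, -0.1], "yaw": 0.004},
    {"offset": [0.27, -0.05, -0.23], "yaw": 0.01},
    {"offset": [0.5, -0.09, -0.38], "yaw": 0.018},
    {"offset": [0.75, -0.13, -0.53], "yaw": 0.027},
    {"offset": [1.0, -0.18, -0.67], "yaw": 0.037},
  ],
)

```text
time: 7.53
tcp_pos: [0.5302, -0.2104, 0.1997]
eef_rot: [0.708, 0.706, 0.0, 0.0]
wrist_force: [1.2, -0.1, -5.2]
gripper_width: 0.204
```

Emit:
move_arm(
  series=[
    {"offset": [0.2, -0.01, 0], "yaw": 0.004},
    {"offset": [0.4, -0.02, 0], "yaw": 0.008},
    {"offset": [0.6, -0.04, 0], "yaw": 0.012},
    {"offset": [0.8, -0.05, 0], "yaw": 0.016},
    {"offset": [1.0, -0.06, 0], "yaw": 0.02},
  ],
)

```text
time: 7.95
tcp_pos: [0.5241, -0.1102, 0.1992]
eef_rot: [0.73, 0.684, 0.0, 0.0]
wrist_force: [-0.2, 0.7, -6.2]
gripper_width: 0.207
```

Emit:
move_arm(
  series=[
    {"offset": [0.2, -0.03, 0], "yaw": 0.004},
    {"offset": [0.4, -0.05, 0], "yaw": 0.008},
    {"offset": [0.6, -0.08, 0], "yaw": 0.012},
    {"offset": [0.8, -0.1, 0], "yaw": 0.016},
    {"offset": [1.0, -0.13, 0], "yaw": 0.02},
  ],
)

```text
time: 8.37
tcp_pos: [0.5176, -0.0097, 0.1991]
eef_rot: [0.751, 0.661, 0.0, 0.0]
wrist_force: [0.8, -0.0, -5.6]
gripper_width: 0.203
```

Emit:
move_arm(
  series=[
    {"offset": [0.2, -0.04, 0], "yaw": 0.004},
    {"offset": [0.4, -0.08, 0], "yaw": 0.008},
    {"offset": [0.6, -0.11, 0], "yaw": 0.012},
    {"offset": [0.8, -0.15, 0], "yaw": 0.016},
    {"offset": [1.0, -0.19, 0], "yaw": 0.02},
  ],
)

```text
time: 8.78
tcp_pos: [0.511, 0.0918, 0.199]
eef_rot: [0.771, 0.637, 0.0, -0.0]
wrist_force: [0.7, -0.5, -5.7]
gripper_width: 0.203
```

Emit:
move_arm(
  series=[
    {"offset": [0.18, -0.05, 0], "yaw": 0.003},
    {"offset": [0.33, -0.09, 0], "yaw": 0.006},
    {"offset": [0.45, -0.12, 0], "yaw": 0.008},
    {"offset": [0.52, -0.14, 0], "yaw": 0.01},
    {"offset": [0.52, -0.14, 0], "yaw": 0.01},
  ],
)

```text
time: 9.2
tcp_pos: [0.5073, 0.1456, 0.1988]
eef_rot: [0.78, 0.626, 0.0, -0.0]
wrist_force: [0.8, 0.1, -6.8]
gripper_width: 0.203
```

Emit:
move_arm(
  series=[
    {"offset": [0, 0, 0], "yaw": 0},
    {"offset": [0, 0, 0], "yaw": 0},
    {"offset": [0, 0, 0], "yaw": 0},
  ],
)

```text
time: 9.45
tcp_pos: [0.5079, 0.1434, 0.1984]
eef_rot: [0.781, 0.625, -0.0, 0.0]
wrist_force: [0.4, 0.1, -5.9]
gripper_width: 0.203
```

```bash
python3 - <<'E'
from h import *; from plan import *; from bench import *
b=snapshot("top");a=snapshot("side");np.save("top1.npy",b,allow_pickle=True);np.save("side1.npy",a,allow_pickle=True)
for s in(a,b):print(greens(s))
o=observe();print(o["time"],o["tcp_pos"],psi_of(o),o["wrist_force"],o["torque"])
cv2.imwrite("pics/m5.png",np.hstack([crop(a,225,115,80,110,5),crop(b,215,165,80,110,5)]))
E
```

```text
[([243.3, 151.4], [241, 148, 5, 9, 23]), ([262.5, 183.2], [260, 179, 6, 9, 37])]
[([191.2, 217.6], [185, 213, 12, 10, 49]), ([212.8, 225.1], [209, 222, 8, 7, 36])]
9.55 [0.50802616 0.14346638 0.19833052] -12.705656921298432 [ 1.09782226 -0.35687666 -5.83777276] [-0.43523275  0.10979586  0.0575856 ]
```

View pics/m5.png

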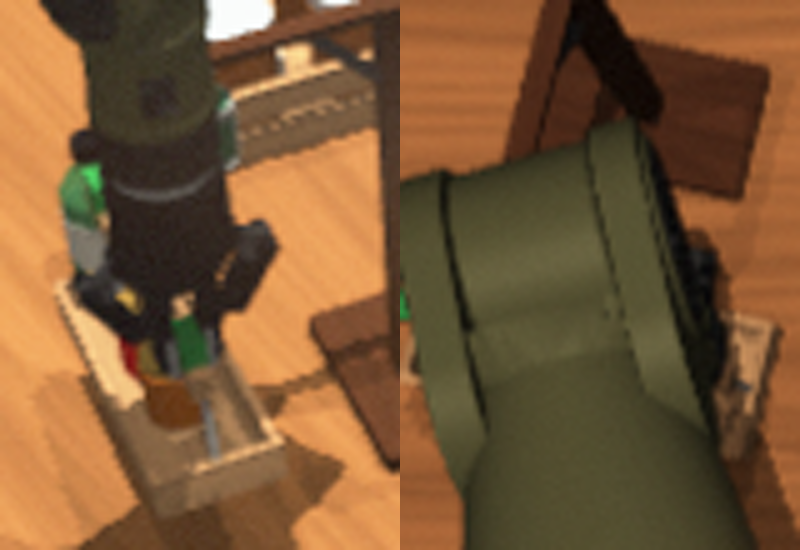

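The loop and hook are hidden behind the wrist. The wrist housing covers the scale in the top view, so I need its height and clearance before going in.

```bash
python3 - <<'E'
from h import *
a=load("side1");b=load("top1")
A=np.ascontiguousarray(crop(a,190,60,133,200,3));B=np.ascontiguousarray(crop(b,190,140,133,200,3))
def mark(im,s,x0,y0,P,c,t=None):
    q=(proj(s,P)-[x0,y0]+.5)*3-.5;q=tuple(int(v) for v in q);cv2.circle(im,q,2,c,-1)
    if t:cv2.putText(im,t,(q[0]+4,q[1]+3),0,.33,c,1)
for im,s,x0,y0 in((A,a,190,60),(B,b,190,140)):
    for z in(.2,.3,.35,.4,.45,.5,.55):mark(im,s,x0,y0,(.508,.1435,z),(0,0,255),"%d"%(z*1000))
    for z in(.225,.274,.324,.363):mark(im,s,x0,y0,(.586,.226,z),(255,255,0))
    mark(im,s,x0,y0,(.7128,.1976,.363),(255,0,255))
cv2.imwrite("pics/m6.png",np.hstack([A,B]))
E
```

```text
(no output)
```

View pics/m6.png

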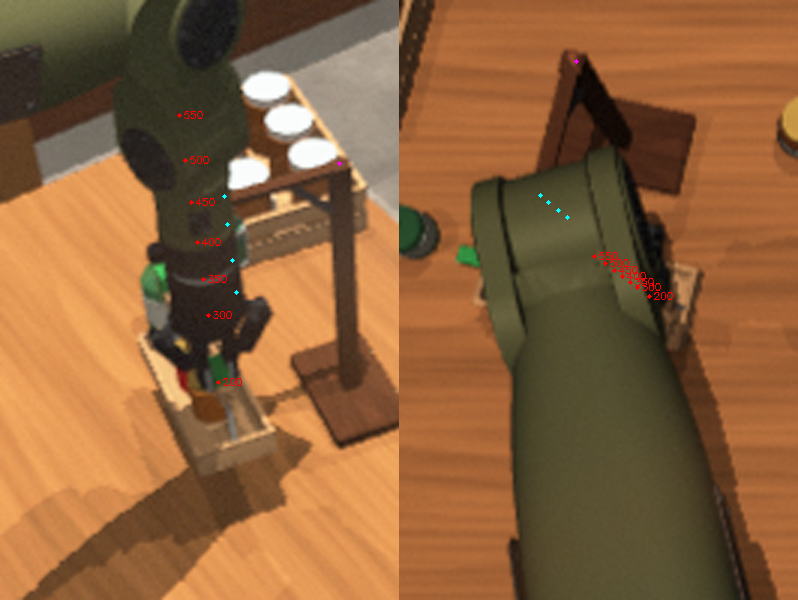

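The overlay shows the tool axis clear: the gripper is narrow up to about 0.46 m, and after lowering the wide wrist stays above the stand's arm and about 87 mm to the side. Inserting slowly is safe.

```bash
python3 - <<'E'
from plan import *; from bench import *
P=[];
for i in range(4):
    o=observe();P.append(np.r_[o["tcp_pos"],psi_of(o)]);snapshot("top")
p=np.mean(P,0);print(p,np.std(P,0))
plan(p[:3],p[3],[((.5653,.1333,.1985),-12.6)],3)
E
```

```text
[  0.50804074   0.14359603   0.19830223 -12.69748933] [1.21290409e-05 1.05024152e-04 2.83817987e-05 8.31813451e-03]
offset [0.025, 0.581, -0.002] yaw -0.001 rows>=1.4 -> [0.5653 0.1333 0.1985] -12.52
```

Emit:
move_arm(
  series=[
    {"offset": [0.025, 0.03, 0], "yaw": 0},
    {"offset": [0.025, 0.07, 0], "yaw": 0},
    {"offset": [0.025, 0.12, 0], "yaw": 0},
    {"offset": [0.025, 0.17, 0], "yaw": 0},
    {"offset": [0.025, 0.22, 0], "yaw": 0},
  ],
)

```text
time: 10.17
tcp_pos: [0.5308, 0.1417, 0.1983]
eef_rot: [0.781, 0.625, 0.0, 0.0]
wrist_force: [0.2, 0.3, -7.0]
gripper_width: 0.203
```

Emit:
move_arm(
  series=[
    {"offset": [0, 0.05, 0], "yaw": 0},
    {"offset": [0, 0.1, 0], "yaw": 0},
    {"offset": [0, 0.15, 0], "yaw": 0},
    {"offset": [0, 0.2, 0], "yaw": 0},
    {"offset": [0, 0.24, 0], "yaw": 0},
  ],
)

```text
time: 10.58
tcp_pos: [0.5541, 0.1364, 0.1982]
eef_rot: [0.781, 0.625, 0.0, 0.0]
wrist_force: [0.2, 0.5, -6.0]
gripper_width: 0.204
```

Emit:
move_arm(
  series=[
    {"offset": [0, 0.04, 0], "yaw": 0},
    {"offset": [0, 0.07, 0], "yaw": 0},
    {"offset": [0, 0.1, 0], "yaw": 0},
    {"offset": [0, 0.12, 0], "yaw": 0},
    {"offset": [0, 0.12, 0], "yaw": 0},
  ],
)

```text
time: 11.0
tcp_pos: [0.5655, 0.1338, 0.1983]
eef_rot: [0.781, 0.625, 0.0, 0.0]
wrist_force: [0.7, -0.2, -5.2]
gripper_width: 0.198
```

Emit:
move_arm(
  series=[
    {"offset": [0, 0, 0], "yaw": 0},
    {"offset": [0, 0, 0], "yaw": 0},
    {"offset": [0, 0, 0], "yaw": 0},
  ],
)

```text
time: 11.25
tcp_pos: [0.5649, 0.134, 0.1983]
eef_rot: [0.781, 0.625, -0.0, -0.0]
wrist_force: [-1.0, 0.0, -5.5]
gripper_width: 0.205
```

```bash
python3 - <<'E'
from h import *; from plan import *; from bench import *
b=snapshot("top");a=snapshot("side");np.save("top2.npy",b,allow_pickle=True);np.save("side2.npy",a,allow_pickle=True)
F=[]
for i in range(5):
    o=observe();F.append(np.r_[o["tcp_pos"],psi_of(o),o["wrist_force"],o["torque"]]);snapshot("top")
p=np.mean(F,0);print(o["time"],p.round(4))
plan(p[:3],p[3],[((.5653,.1333,.1985),-12.6)],3)
cv2.imwrite("pics/m7.png",np.hstack([crop(a,240,100,66,100,6),crop(b,205,150,66,100,6)]))
E
```

```text
11.55 [  0.565    0.1339   0.1983 -12.6382  -0.5259   0.4748  -6.0825  -0.466
   0.1244   0.013 ]
offset [-0.006, 0.004, -0.002] yaw -0.0 rows>=0.0 -> [0.5653 0.1333 0.1985] -12.64
```

View pics/m7.png

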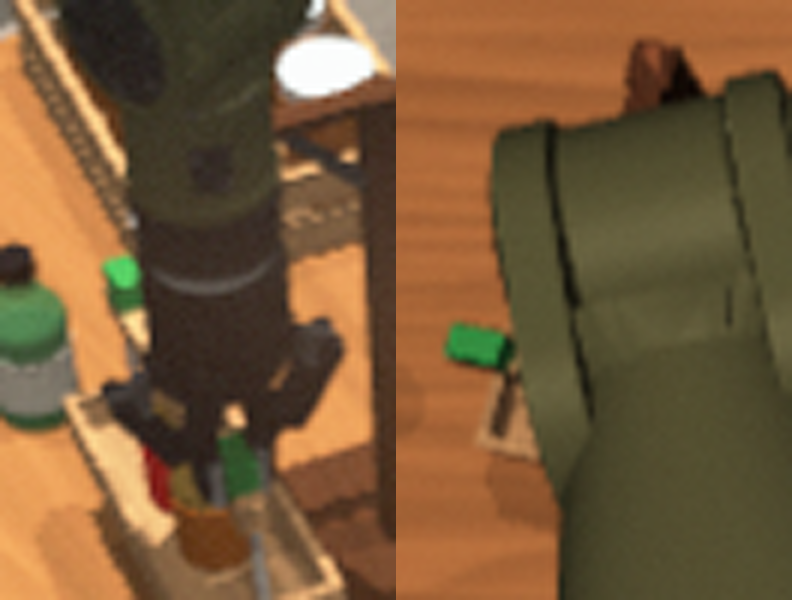

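Both views show the far grip: at (123,283) in the left crop and (478,345) in the right crop. I'll check the tray pose from it, then lower.

```bash
python3 - <<'E'
from h import *
a=load("side2");b=load("top2")
print(greens(a,amin=8));g=greens(b,amin=8);print(g)
for c,st in g:
    if 205<c[0]<235:
        P=plane(b,c,.213)
        for _ in range(3): P=plane(b,np.array(c)+proj(b,P)-hullc(b,P,-.22,np.array([.018,.03,.035])),.213)
        print(P)
E
```

```text
[([260.2, 146.3], [257, 143, 6, 8, 36]), ([279.6, 177.6], [278, 173, 5, 9, 27])]
[([217.8, 207.2], [213, 204, 10, 7, 49]), ([190.7, 217.3], [184, 211, 13, 12, 48])]
[0.6034231  0.31634756 0.213     ]
```

The far grip agrees with the expected pose to about 3 mm, within the hook's tolerance. Lowering to just above contact, then in small steps while watching force and torque.

Emit:
move_arm(
  series=[
    {"offset": [0, 0.01, 0.03], "yaw": 0},
    {"offset": [0, 0.01, 0.07], "yaw": 0},
    {"offset": [0, 0.01, 0.11], "yaw": 0},
    {"offset": [0, 0.01, 0.15], "yaw": 0},
    {"offset": [0, 0.01, 0.19], "yaw": 0},
  ],
)

```text
time: 12.02
tcp_pos: [0.5659, 0.1336, 0.1786]
eef_rot: [0.781, 0.625, -0.0, -0.0]
wrist_force: [0.0, 0.0, -6.1]
gripper_width: 0.2
```

Emit:
move_arm(
  series=[
    {"offset": [0, 0, 0.02], "yaw": 0},
    {"offset": [0, 0, 0.04], "yaw": 0},
    {"offset": [0, 0, 0.06], "yaw": 0},
    {"offset": [0, 0, 0.08], "yaw": 0},
    {"offset": [0, 0, 0.1], "yaw": 0},
  ],
)

```text
time: 12.43
tcp_pos: [0.5663, 0.1337, 0.1693]
eef_rot: [0.781, 0.625, 0.0, 0.0]
wrist_force: [-0.1, -0.5, -6.3]
gripper_width: 0.204
```

Emit:
move_arm(
  series=[
    {"offset": [0, 0, 0.02], "yaw": 0},
    {"offset": [0, 0, 0.04], "yaw": 0},
    {"offset": [0, 0, 0.06], "yaw": 0},
    {"offset": [0, 0, 0.08], "yaw": 0},
    {"offset": [0, 0, 0.08], "yaw": 0},
  ],
)

```text
time: 12.85
tcp_pos: [0.5659, 0.1336, 0.1608]
eef_rot: [0.781, 0.625, -0.0, -0.0]
wrist_force: [-0.9, 0.6, -5.4]
gripper_width: 0.203
```

```bash
cat > st.py <<'E'
from h import *; from plan import *; from bench import *
F=[]
for i in range(8):
    o=observe();F.append(np.r_[o["tcp_pos"],psi_of(o),o["wrist_force"],o["torque"]]);s=snapshot("top")
print(o["time"],np.mean(F,0).round(4),np.std(F,0)[6:8].round(2),[g[0] for g in greens(s,amin=8)],[g[0] for g in greens(snapshot("side"),amin=8)])
E
python3 st.py
```

```text
13.2 [  0.5661   0.1337   0.1613 -12.6439  -0.1133   0.0635  -5.3038  -0.4499
   0.1145  -0.0141] [0.56 0.02] [[220.8, 208.5], [190.9, 217.5], [13.2, 275.2]] [[261.6, 153.9], [280.3, 184.7]]
```

Emit:
move_arm(
  series=[
    {"offset": [0, 0, 0.02], "yaw": 0},
    {"offset": [0, 0, 0.04], "yaw": 0},
    {"offset": [0, 0, 0.06], "yaw": 0},
    {"offset": [0, 0, 0.06], "yaw": 0},
  ],
)

```text
time: 13.63
tcp_pos: [0.5657, 0.1336, 0.1546]
eef_rot: [0.781, 0.625, -0.0, -0.0]
wrist_force: [0.1, -0.9, -6.4]
gripper_width: 0.205
```

```bash
python3 st.py; python3 - <<'E'
from h import *; from bench import *
a=snapshot("side")
cv2.imwrite("pics/m8.png",crop(a,240,100,80,100,6))
E
```

```text
13.9833 [ 5.66000e-01  1.33700e-01  1.55100e-01 -1.26437e+01  1.05900e-01
 -3.84000e-01 -5.95950e+00 -4.66200e-01  9.11000e-02 -3.80000e-03] [0.28 0.02] [[221.1, 208.9], [192.7, 216.4], [188.0, 219.5]] [[261.7, 155.2], [280.7, 186.1]]
```

View pics/m8.png

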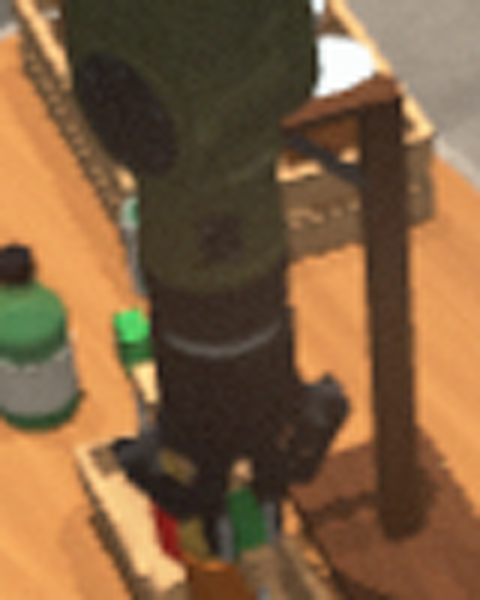

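There is no relief in the force (still -5.9 N), so the hook hasn't engaged. The picture shows the scale still vertical, with its left edge at about (130,240) in the crop. I'll triangulate the far grip to check height and tilt.

```bash
python3 - <<'E'
from h import *
a=load("side2");b=load("top2")
print(block(a,(260.2,146.3),b,(217.8,207.2),-.22), "exp", .1983-.0913+.1075)
print("later",block(a,(261.7,155.2),b,(221.1,208.9),-.22),"exp",.1551-.0913+.1075)
E
python3 - <<'E'
from bench import *; from h import *
b=snapshot("top");a=snapshot("side")
np.save("side3.npy",a,allow_pickle=True)
a0=load("side0")
# tube edge: compare columns near scale left
for y in (137,141,145):print(y,a0["image"][y,256:270].tolist(),'\n  ',a["image"][y,256:270].tolist())
E
```

```text
[0.60746169 0.32110764 0.19322129] exp 0.2145
later [0.6088346  0.32139302 0.14953132] exp 0.17129999999999998
137 [[204, 134, 77], [206, 134, 78], [179, 117, 69], [136, 102, 72], [145, 131, 115], [151, 153, 136], [143, 166, 138], [120, 158, 122], [103, 149, 110], [102, 144, 107], [108, 146, 113], [114, 149, 115], [126, 154, 124], [149, 160, 139]] 
   [[217, 142, 81], [217, 141, 80], [187, 122, 71], [141, 106, 77], [152, 135, 118], [157, 160, 142], [127, 139, 119], [69, 68, 47], [66, 55, 38], [65, 56, 40], [65, 57, 36], [69, 60, 40], [67, 58, 40], [69, 59, 42]]
141 [[207, 136, 78], [205, 135, 78], [200, 130, 75], [201, 133, 77], [164, 108, 65], [113, 97, 85], [107, 96, 86], [61, 64, 47], [59, 64, 44], [64, 67, 50], [62, 65, 47], [60, 63, 45], [64, 65, 47], [66, 68, 51]] 
   [[218, 142, 81], [215, 139, 82], [208, 136, 77], [211, 137, 78], [174, 116, 68], [115, 99, 86], [116, 104, 91], [66, 57, 35], [66, 56, 39], [66, 54, 35], [71, 62, 42], [67, 57, 39], [66, 56, 36], [66, 57, 37]]
145 [[225, 148, 85], [209, 135, 79], [201, 133, 76], [209, 136, 81], [201, 132, 80], [166, 121, 88], [115, 104, 90], [80, 82, 65], [62, 67, 49], [64, 69, 50], [67, 72, 55], [64, 69, 51], [65, 68, 51], [63, 65, 45]] 
   [[232, 156, 88], [217, 139, 79], [213, 138, 79], [218, 141, 80], [210, 140, 84], [172, 126, 92], [114, 101, 88], [79, 70, 61], [60, 47, 36], [63, 54, 35], [67, 57, 36], [69, 59, 37], [69, 58, 39], [72, 62, 43]]
```

The tray tipped in the grip during the carry: the far grip is 21 mm low, about 6.4°. The hook therefore sat too low and is now entirely under the bar. I'll back out slowly, set the tray down in front of the stand, regrip it and carry it more gently.

Emit:
move_arm(
  series=[
    {"offset": [0, -0.02, 0.01], "yaw": 0},
    {"offset": [0, -0.05, 0.02], "yaw": 0},
    {"offset": [0, -0.08, 0.03], "yaw": 0},
    {"offset": [0, -0.12, 0.03], "yaw": 0},
    {"offset": [0, -0.16, 0.03], "yaw": 0},
  ],
)

```text
time: 14.65
tcp_pos: [0.5499, 0.1373, 0.1522]
eef_rot: [0.781, 0.625, -0.0, -0.0]
wrist_force: [-0.2, -0.2, -6.4]
gripper_width: 0.199
```

Emit:
move_arm(
  series=[
    {"offset": [0, -0.04, 0], "yaw": 0},
    {"offset": [0, -0.08, 0], "yaw": 0},
    {"offset": [0, -0.12, 0], "yaw": 0},
    {"offset": [0, -0.16, 0], "yaw": 0},
    {"offset": [0, -0.2, 0], "yaw": 0},
  ],
)

```text
time: 15.07
tcp_pos: [0.5306, 0.1417, 0.1524]
eef_rot: [0.781, 0.625, 0.0, 0.0]
wrist_force: [-0.2, 0.3, -4.9]
gripper_width: 0.201
```

Emit:
move_arm(
  series=[
    {"offset": [0, -0.05, 0.02], "yaw": 0},
    {"offset": [0, -0.1, 0.04], "yaw": 0},
    {"offset": [0, -0.16, 0.07], "yaw": 0},
    {"offset": [0, -0.22, 0.1], "yaw": 0},
    {"offset": [0, -0.28, 0.13], "yaw": 0},
  ],
)

```text
time: 15.48
tcp_pos: [0.5029, 0.1478, 0.1388]
eef_rot: [0.781, 0.625, -0.0, -0.0]
wrist_force: [0.5, -0.7, -5.6]
gripper_width: 0.195
```

Emit:
move_arm(
  series=[
    {"offset": [0, -0.05, 0.03], "yaw": 0},
    {"offset": [0, -0.09, 0.06], "yaw": 0},
    {"offset": [0, -0.12, 0.09], "yaw": 0},
    {"offset": [0, -0.14, 0.12], "yaw": 0},
    {"offset": [0, -0.15, 0.14], "yaw": 0},
  ],
)

```text
time: 15.9
tcp_pos: [0.4887, 0.151, 0.1249]
eef_rot: [0.781, 0.625, -0.0, -0.0]
wrist_force: [0.4, -0.2, -6.0]
gripper_width: 0.202
```

```bash
python3 st.py
```

```text
16.25 [ 4.89100e-01  1.51000e-01  1.25200e-01 -1.26491e+01  9.40000e-03
 -1.00800e-01 -5.93940e+00 -4.56500e-01  1.05800e-01 -9.00000e-04] [0.61 0.03] [[191.7, 216.6], [216.3, 233.3]] [[240.1, 167.2], [258.6, 199.4]]
```

Emit:
move_arm(
  series=[
    {"offset": [0, 0, 0.02], "yaw": 0},
    {"offset": [0, 0, 0.04], "yaw": 0},
    {"offset": [0, 0, 0.06], "yaw": 0},
    {"offset": [0, 0, 0.08], "yaw": 0},
    {"offset": [0, 0, 0.1], "yaw": 0},
  ],
)

```text
time: 16.77
tcp_pos: [0.4894, 0.1506, 0.1157]
eef_rot: [0.781, 0.625, 0.0, 0.0]
wrist_force: [-2.5, -6.0, 3.6]
gripper_width: 0.204
```

Emit:
move_arm(
  series=[
    {"offset": [0, 0, 0.02], "yaw": 0},
    {"offset": [0, 0, 0.04], "yaw": 0},
    {"offset": [0, 0, 0.06], "yaw": 0},
    {"offset": [0, 0, 0.08], "yaw": 0},
    {"offset": [0, 0, 0.1], "yaw": 0},
  ],
)

```text
time: 17.18
tcp_pos: [0.4898, 0.1507, 0.1062]
eef_rot: [0.781, 0.625, 0.001, 0.001]
wrist_force: [-2.2, -4.8, 3.1]
gripper_width: 0.204
```

Emit:
move_arm(
  series=[
    {"offset": [0, 0, 0.02], "yaw": 0},
    {"offset": [0, 0, 0.04], "yaw": 0},
    {"offset": [0, 0, 0.06], "yaw": 0},
    {"offset": [0, 0, 0.08], "yaw": 0},
    {"offset": [0, 0, 0.1], "yaw": 0},
  ],
)

```text
time: 17.6
tcp_pos: [0.49, 0.1507, 0.0962]
eef_rot: [0.781, 0.625, 0.001, 0.001]
wrist_force: [-1.8, -4.6, 3.0]
gripper_width: 0.2
```

Emit:
move_arm(
  series=[
    {"offset": [0, 0, 0.015], "yaw": 0},
    {"offset": [0, 0, 0.03], "yaw": 0},
    {"offset": [0, 0, 0.04], "yaw": 0},
    {"offset": [0, 0, 0.04], "yaw": 0},
  ],
)

```text
time: 17.93
tcp_pos: [0.4896, 0.1508, 0.0916]
eef_rot: [0.781, 0.625, 0.0, 0.0]
wrist_force: [0.5, -3.9, 2.0]
gripper_width: 0.201
```

```bash
python3 st.py
```

```text
18.2833 [  0.4895   0.1509   0.0916 -12.6658  -0.3921  -4.7611   2.0465  -0.415
  -0.1249  -0.1234] [0.37 0.03] [[190.9, 217.2], [217.8, 233.3]] [[240.6, 169.9], [259.7, 206.2]]
```

Emit:
move_arm(
  series=[
    {"offset": [0, 0, 0], "yaw": 0},
    {"offset": [0, 0, 0], "yaw": 0},
    {"offset": [0, 0, 0], "yaw": 0},
    {"offset": [0, 0, 0], "yaw": 0},
    {"offset": [0, 0, 0], "yaw": 0},
  ],
  fingers=-0.2,
)

```text
time: 18.8
tcp_pos: [0.489, 0.1513, 0.0912]
eef_rot: [0.781, 0.625, 0.0, -0.0]
wrist_force: [-0.1, 0.5, 0.3]
gripper_width: 0.402
```

```bash
python3 st.py; python3 - <<'E'
from h import *; from bench import *; from plan import *
b=snapshot("top");a=snapshot("side")
ga=[g[0] for g in greens(a,amin=8)];gb=[g[0] for g in greens(b,amin=8)];print(ga,gb)
pa=min(ga,key=lambda g:abs(g[0]-240.6));pb=min(gb,key=lambda g:abs(g[0]-217.8))
L=block(a,pa,b,pb,-.22);print("L",L)
o=observe();p=o["tcp_pos"];d=L-p;print("dist",np.linalg.norm(d[:2]),"yaw",np.degrees(np.arctan2(-d[0],d[1])),psi_of(o))
E
```

```text
19.15 [ 4.89000e-01  1.51100e-01  9.13000e-02 -1.26341e+01  1.85200e-01
 -1.11800e-01 -2.01100e-01  4.10000e-03  4.40000e-03 -1.70000e-03] [0.47 0.01] [[190.8, 217.5], [217.9, 233.3]] [[240.4, 168.8], [259.4, 206.7]]
[[240.4, 168.8], [259.4, 206.6]] [[190.9, 217.9], [218.0, 233.3]]
L [0.52904977 0.33715949 0.11700163]
dist 0.1904224755213433 yaw -12.12129783690051 -12.645757733988129
```

The tray sits flat and free. Regripping 4 mm further inward and 4 mm deeper.

Emit:
move_arm(
  series=[
    {"offset": [0.04, 0, 0.04], "yaw": 0},
    {"offset": [0.04, 0, 0.04], "yaw": 0},
    {"offset": [0.04, 0, 0.04], "yaw": 0},
    {"offset": [0.04, 0, 0.04], "yaw": 0},
  ],
)

```text
time: 19.68
tcp_pos: [0.4898, 0.1549, 0.0871]
eef_rot: [0.781, 0.625, -0.0, -0.0]
wrist_force: [-0.2, 0.0, 0.6]
gripper_width: 0.396
```

Emit:
move_arm(
  series=[
    {"offset": [0, 0, 0], "yaw": 0},
    {"offset": [0, 0, 0], "yaw": 0},
    {"offset": [0, 0, 0], "yaw": 0},
    {"offset": [0, 0, 0], "yaw": 0},
    {"offset": [0, 0, 0], "yaw": 0},
  ],
  fingers=-1,
)

```text
time: 20.1
tcp_pos: [0.4902, 0.1548, 0.0874]
eef_rot: [0.781, 0.625, 0.0, 0.0]
wrist_force: [1.7, -0.6, -0.4]
gripper_width: 0.203
```

Emit:
move_arm(
  series=[
    {"offset": [0, 0, 0], "yaw": 0},
    {"offset": [0, 0, 0], "yaw": 0},
    {"offset": [0, 0, 0], "yaw": 0},
  ],
)

```text
time: 20.35
tcp_pos: [0.4901, 0.1548, 0.0874]
eef_rot: [0.781, 0.625, 0.0, 0.0]
wrist_force: [1.4, -0.5, -0.8]
gripper_width: 0.205
```

Emit:
move_arm(
  series=[
    {"offset": [0, 0, -0.01], "yaw": 0},
    {"offset": [0, 0, -0.03], "yaw": 0},
    {"offset": [0, 0, -0.06], "yaw": 0},
    {"offset": [0, 0, -0.1], "yaw": 0},
    {"offset": [0, 0, -0.15], "yaw": 0},
  ],
)

```text
time: 20.77
tcp_pos: [0.489, 0.1546, 0.102]
eef_rot: [0.781, 0.625, -0.001, -0.0]
wrist_force: [0.3, 0.7, -5.5]
gripper_width: 0.204
```

Emit:
move_arm(
  series=[
    {"offset": [0, 0, -0.05], "yaw": 0},
    {"offset": [0, 0, -0.1], "yaw": 0},
    {"offset": [0, 0, -0.14], "yaw": 0},
    {"offset": [0, 0, -0.17], "yaw": 0},
    {"offset": [0, 0, -0.19], "yaw": 0},
  ],
)

```text
time: 21.18
tcp_pos: [0.4902, 0.155, 0.1219]
eef_rot: [0.781, 0.625, 0.0, 0.0]
wrist_force: [0.0, -0.5, -6.4]
gripper_width: 0.203
```

```bash
cat > lvl.py <<'E'
from h import *; from bench import *; from plan import *
import sys
D=float(sys.argv[1]); H=float(sys.argv[2])  # far-block distance, TCP height above underside
b=snapshot("top");a=snapshot("side");o=observe()
p=o["tcp_pos"];t=np.radians(psi_of(o));Y=np.array([-np.sin(t),np.cos(t)])
E=np.r_[p[:2]+D*Y,p[2]-H+.1075];yaw=t
for n,s in(("side",a),("top",b)):
    e=hullc(s,E,yaw,np.array([.018,.03,.035]));g=[x for x in greens(s,amin=8)]
    x=min(g,key=lambda g:np.hypot(*(np.array(g[0])-e)));down=proj(s,E-[0,0,.01])-proj(s,E)
    print(n,"exp",e.round(1),"got",x,"10mm down=",down.round(2))
print(o["time"],p.round(4),np.degrees(t).round(2))
E
python3 lvl.py .186 .0873;python3 st.py
```

```text
side exp [240.8 163.6] got ([239.0, 161.7], [238, 159, 3, 6, 11]) 10mm down= [0.37 2.02]
top exp [216.  232.7] got ([214.6, 232.7], [211, 230, 8, 7, 41]) 10mm down= [0.78 0.3 ]
21.2833 [0.4902 0.155  0.1217] -12.64
21.6333 [ 4.89800e-01  1.54800e-01  1.21200e-01 -1.26447e+01  1.24600e-01
 -1.25100e-01 -5.83310e+00 -4.98600e-01  1.09900e-01  9.80000e-03] [0.43 0.03] [[190.7, 217.8], [214.6, 232.8]] [[239.2, 162.5], [258.5, 199.9]]
```

Level. Raising gently to the insertion height, then checking again.

Emit:
move_arm(
  series=[
    {"offset": [0, 0, -0.02], "yaw": 0},
    {"offset": [0, 0, -0.05], "yaw": 0},
    {"offset": [0, 0, -0.1], "yaw": 0},
    {"offset": [0, 0, -0.16], "yaw": 0},
    {"offset": [0, 0, -0.22], "yaw": 0},
  ],
)

```text
time: 22.15
tcp_pos: [0.4901, 0.1549, 0.1441]
eef_rot: [0.781, 0.625, 0.0, 0.0]
wrist_force: [-0.2, 1.0, -5.6]
gripper_width: 0.202
```

Emit:
move_arm(
  series=[
    {"offset": [0, 0, -0.06], "yaw": 0},
    {"offset": [0, 0, -0.12], "yaw": 0},
    {"offset": [0, 0, -0.18], "yaw": 0},
    {"offset": [0, 0, -0.24], "yaw": 0},
    {"offset": [0, 0, -0.3], "yaw": 0},
  ],
)

```text
time: 22.57
tcp_pos: [0.49, 0.1549, 0.174]
eef_rot: [0.781, 0.625, 0.0, 0.0]
wrist_force: [0.1, 0.3, -5.5]
gripper_width: 0.207
```

Emit:
move_arm(
  series=[
    {"offset": [0, 0, -0.06], "yaw": 0},
    {"offset": [0, 0, -0.11], "yaw": 0},
    {"offset": [0, 0, -0.15], "yaw": 0},
    {"offset": [0, 0, -0.18], "yaw": 0},
    {"offset": [0, 0, -0.2], "yaw": 0},
  ],
)

```text
time: 22.98
tcp_pos: [0.49, 0.1549, 0.1937]
eef_rot: [0.781, 0.625, 0.0, 0.0]
wrist_force: [0.8, -0.3, -6.0]
gripper_width: 0.202
```

Emit:
move_arm(
  series=[
    {"offset": [0, 0.02, 0], "yaw": 0},
    {"offset": [0, 0.05, 0], "yaw": 0},
    {"offset": [0, 0.08, 0], "yaw": 0},
    {"offset": [0, 0.1, 0], "yaw": 0},
    {"offset": [0, 0.11, 0], "yaw": 0},
  ],
)

```text
time: 23.4
tcp_pos: [0.501, 0.1523, 0.193]
eef_rot: [0.781, 0.625, -0.0, -0.0]
wrist_force: [-0.1, -0.4, -5.2]
gripper_width: 0.204
```

```bash
python3 st.py; python3 lvl.py .186 .0873
```

```text
23.75 [ 5.00700e-01  1.52400e-01  1.93100e-01 -1.26511e+01 -1.38200e-01
  3.35200e-01 -5.67350e+00 -4.90300e-01  1.12800e-01 -3.60000e-03] [0.39 0.02] [[191.4, 217.2], [208.4, 226.5]] [[239.7, 145.6], [259.5, 183.4]]
side exp [241.  147.8] got ([239.6, 145.6], [238, 143, 4, 6, 15]) 10mm down= [0.38 2.15]
top exp [211. 227.] got ([208.3, 226.5], [206, 224, 6, 6, 30]) 10mm down= [0.86 0.36]
23.95 [0.5006 0.1525 0.1933] -12.64
```

Still level, with no sag and u about 0.106. Inserting 67 mm slowly.

Emit:
move_arm(
  series=[
    {"offset": [0, 0.02, -0.005], "yaw": 0},
    {"offset": [0, 0.05, -0.005], "yaw": 0},
    {"offset": [0, 0.09, -0.005], "yaw": 0},
    {"offset": [0, 0.13, -0.005], "yaw": 0},
    {"offset": [0, 0.17, -0.005], "yaw": 0},
  ],
)

```text
time: 24.37
tcp_pos: [0.5178, 0.1486, 0.1938]
eef_rot: [0.781, 0.625, 0.0, 0.0]
wrist_force: [-0.7, 0.8, -6.3]
gripper_width: 0.201
```

Emit:
move_arm(
  series=[
    {"offset": [0, 0.04, 0], "yaw": 0},
    {"offset": [0, 0.08, 0], "yaw": 0},
    {"offset": [0, 0.12, 0], "yaw": 0},
    {"offset": [0, 0.16, 0], "yaw": 0},
    {"offset": [0, 0.2, 0], "yaw": 0},
  ],
)

```text
time: 24.78
tcp_pos: [0.5371, 0.1443, 0.1938]
eef_rot: [0.781, 0.625, -0.0, -0.0]
wrist_force: [-0.3, 0.7, -5.4]
gripper_width: 0.199
```

Emit:
move_arm(
  series=[
    {"offset": [0, 0.04, 0], "yaw": 0},
    {"offset": [0, 0.08, 0], "yaw": 0},
    {"offset": [0, 0.12, 0], "yaw": 0},
    {"offset": [0, 0.16, 0], "yaw": 0},
    {"offset": [0, 0.2, 0], "yaw": 0},
  ],
)

```text
time: 25.2
tcp_pos: [0.5567, 0.1399, 0.1938]
eef_rot: [0.781, 0.625, -0.0, 0.0]
wrist_force: [-0.4, 0.6, -6.9]
gripper_width: 0.203
```

Emit:
move_arm(
  series=[
    {"offset": [0, 0.04, 0], "yaw": 0},
    {"offset": [0, 0.07, 0], "yaw": 0},
    {"offset": [0, 0.09, 0], "yaw": 0},
    {"offset": [0, 0.1, 0], "yaw": 0},
    {"offset": [0, 0.1, 0], "yaw": 0},
  ],
)

```text
time: 25.62
tcp_pos: [0.5662, 0.1377, 0.1937]
eef_rot: [0.781, 0.625, -0.0, -0.0]
wrist_force: [-0.0, 0.2, -6.1]
gripper_width: 0.206
```

```bash
python3 st.py; python3 lvl.py .186 .0873
```

```text
25.9667 [ 5.65900e-01  1.37800e-01  1.93800e-01 -1.26405e+01 -2.99100e-01
  2.13000e-02 -6.13190e+00 -4.96400e-01  1.14200e-01 -1.13000e-02] [0.23 0.03] [[215.9, 205.8], [191.3, 216.8]] [[258.4, 140.4], [279.2, 177.6]]
side exp [259.4 142.3] got ([258.4, 140.4], [257, 138, 4, 6, 19]) 10mm down= [0.3  2.15]
top exp [216.8 206.1] got ([215.9, 205.8], [211, 203, 10, 7, 53]) 10mm down= [0.8  0.52]
26.1667 [0.566  0.1378 0.1938] -12.64
```

Level now: the far grip matches to within 1 px in the top view. Lowering to the bar and slightly past it.

Emit:
move_arm(
  series=[
    {"offset": [0, 0, 0.03], "yaw": 0},
    {"offset": [0, 0, 0.07], "yaw": 0},
    {"offset": [0, 0, 0.11], "yaw": 0},
    {"offset": [0, 0, 0.15], "yaw": 0},
    {"offset": [0, 0, 0.19], "yaw": 0},
  ],
)

```text
time: 26.58
tcp_pos: [0.5658, 0.1378, 0.1741]
eef_rot: [0.781, 0.625, -0.0, -0.0]
wrist_force: [-0.4, 0.1, -5.5]
gripper_width: 0.201
```

Emit:
move_arm(
  series=[
    {"offset": [0, 0, 0.015], "yaw": 0},
    {"offset": [0, 0, 0.03], "yaw": 0},
    {"offset": [0, 0, 0.045], "yaw": 0},
    {"offset": [0, 0, 0.06], "yaw": 0},
    {"offset": [0, 0, 0.075], "yaw": 0},
  ],
)

```text
time: 27.0
tcp_pos: [0.5662, 0.1378, 0.1673]
eef_rot: [0.781, 0.625, 0.0, 0.0]
wrist_force: [-0.3, 0.5, -6.1]
gripper_width: 0.202
```

Emit:
move_arm(
  series=[
    {"offset": [0, 0, 0.015], "yaw": 0},
    {"offset": [0, 0, 0.03], "yaw": 0},
    {"offset": [0, 0, 0.045], "yaw": 0},
    {"offset": [0, 0, 0.06], "yaw": 0},
    {"offset": [0, 0, 0.075], "yaw": 0},
  ],
)

```text
time: 27.42
tcp_pos: [0.5662, 0.1379, 0.1599]
eef_rot: [0.781, 0.625, 0.0, 0.0]
wrist_force: [0.3, 1.0, -4.5]
gripper_width: 0.2
```

```bash
python3 st.py; python3 lvl.py .186 .0873
```

```text
27.7667 [  0.5661   0.1379   0.1598 -12.6429  -0.0356  -0.0258  -4.3567  -0.3752
   0.0919  -0.0152] [0.62 0.03] [[218.5, 207.5], [191.1, 217.2]] [[260.0, 148.4], [280.0, 184.6]]
side exp [260.4 149.5] got ([260.0, 148.4], [258, 145, 5, 8, 29]) 10mm down= [0.29 2.09]
top exp [219.5 207.8] got ([218.6, 207.5], [214, 205, 10, 7, 50]) 10mm down= [0.76 0.49]
27.9667 [0.5661 0.1378 0.1599] -12.65
```

Engaged: the hold has dropped to -4.36 N and the moment from 0.51 to 0.39 N m, as the spring law predicts. Continuing to lower gradually.

Emit:
move_arm(
  series=[
    {"offset": [0, 0, 0.015], "yaw": 0},
    {"offset": [0, 0, 0.03], "yaw": 0},
    {"offset": [0, 0, 0.045], "yaw": 0},
    {"offset": [0, 0, 0.06], "yaw": 0},
    {"offset": [0, 0, 0.075], "yaw": 0},
  ],
)

```text
time: 28.38
tcp_pos: [0.566, 0.1379, 0.1522]
eef_rot: [0.781, 0.625, 0.0, -0.0]
wrist_force: [0.3, -0.0, -3.9]
gripper_width: 0.203
```

Emit:
move_arm(
  series=[
    {"offset": [0, 0, 0.015], "yaw": 0},
    {"offset": [0, 0, 0.03], "yaw": 0},
    {"offset": [0, 0, 0.045], "yaw": 0},
    {"offset": [0, 0, 0.06], "yaw": 0},
    {"offset": [0, 0, 0.075], "yaw": 0},
  ],
)

```text
time: 28.8
tcp_pos: [0.5662, 0.1379, 0.1448]
eef_rot: [0.781, 0.625, 0.0, 0.0]
wrist_force: [0.0, 0.4, -2.5]
gripper_width: 0.204
```

Emit:
move_arm(
  series=[
    {"offset": [0, 0, 0.015], "yaw": 0},
    {"offset": [0, 0, 0.03], "yaw": 0},
    {"offset": [0, 0, 0.045], "yaw": 0},
    {"offset": [0, 0, 0.06], "yaw": 0},
    {"offset": [0, 0, 0.075], "yaw": 0},
  ],
)

```text
time: 29.22
tcp_pos: [0.5662, 0.1379, 0.1373]
eef_rot: [0.781, 0.625, 0.0, 0.0]
wrist_force: [0.1, 0.6, -0.8]
gripper_width: 0.203
```

```bash
python3 st.py; python3 lvl.py .186 .0873
```

```text
29.5667 [ 5.66100e-01  1.37800e-01  1.37300e-01 -1.26443e+01  8.70000e-02
  1.79700e-01 -1.13660e+00 -7.39000e-02  3.38000e-02 -7.60000e-03] [0.32 0.02] [[220.3, 208.7], [192.9, 210.9], [190.8, 217.5]] [[261.3, 152.7], [280.5, 189.4]]
side exp [261.1 154.1] got ([261.3, 152.4], [259, 149, 6, 8, 36]) 10mm down= [0.28 2.05]
top exp [221.2 208.9] got ([220.3, 208.7], [216, 206, 10, 7, 47]) 10mm down= [0.74 0.48]
29.7667 [0.5661 0.1378 0.1374] -12.64
```

Emit:
move_arm(
  series=[
    {"offset": [0, 0, 0.012], "yaw": 0},
    {"offset": [0, 0, 0.024], "yaw": 0},
    {"offset": [0, 0, 0.036], "yaw": 0},
    {"offset": [0, 0, 0.048], "yaw": 0},
    {"offset": [0, 0, 0.055], "yaw": 0},
  ],
)

```text
time: 30.18
tcp_pos: [0.566, 0.1379, 0.1316]
eef_rot: [0.781, 0.625, 0.0, -0.0]
wrist_force: [0.9, 0.2, -0.5]
gripper_width: 0.204
```

```bash
python3 st.py; python3 st.py
```

```text
30.5333 [ 5.6600e-01  1.3780e-01  1.3180e-01 -1.2645e+01  1.4510e-01  1.4120e-01
 -4.3350e-01 -9.0000e-03  1.1800e-02 -3.0000e-03] [0.34 0.02] [[220.7, 208.9], [190.7, 218.3]] [[261.5, 153.7], [280.5, 190.5]]
30.9833 [ 5.66100e-01  1.37800e-01  1.31800e-01 -1.26446e+01  4.94100e-01
  2.39400e-01 -7.48700e-01 -2.40000e-02  2.28000e-02  1.17000e-02] [0.67 0.02] [[220.8, 209.0], [190.6, 216.8], [13.0, 275.8]] [[261.5, 153.6], [280.5, 190.4]]
```

Emit:
move_arm(
  series=[
    {"offset": [0, 0, 0.01], "yaw": 0},
    {"offset": [0, 0, 0.02], "yaw": 0},
    {"offset": [0, 0, 0.02], "yaw": 0},
  ],
)

```text
time: 31.33
tcp_pos: [0.5659, 0.1378, 0.1295]
eef_rot: [0.781, 0.625, -0.0, -0.0]
wrist_force: [-0.5, 0.7, -0.4]
gripper_width: 0.202
```

```bash
python3 st.py; python3 st.py
```

```text
31.6833 [ 5.66000e-01  1.37800e-01  1.29800e-01 -1.26436e+01 -3.83000e-02
  1.65800e-01 -3.41000e-01  2.21000e-02  1.46000e-02 -1.19000e-02] [0.29 0.02] [[220.9, 209.0], [190.8, 217.5]] [[261.3, 154.3], [280.8, 191.4]]
32.1333 [ 5.66100e-01  1.37800e-01  1.29800e-01 -1.26455e+01  1.00000e-04
  1.14900e-01  4.24800e-01 -1.77000e-02 -1.43000e-02 -1.20000e-02] [0.57 0.03] [[220.9, 209.0], [190.9, 217.5], [13.1, 276.5]] [[261.4, 154.3], [280.5, 190.8]]
```

Balanced: residual force about 0 N and moment about 0. Releasing in small openings.

Emit:
move_arm(
  series=[
    {"offset": [0, 0, 0], "yaw": 0},
    {"offset": [0, 0, 0], "yaw": 0},
    {"offset": [0, 0, 0], "yaw": 0},
  ],
  fingers=-0.5,
)

```text
time: 32.48
tcp_pos: [0.566, 0.1378, 0.1298]
eef_rot: [0.781, 0.625, -0.0, -0.0]
wrist_force: [-0.2, -0.5, 0.4]
gripper_width: 0.248
```

Emit:
move_arm(
  series=[
    {"offset": [0, 0, 0], "yaw": 0},
    {"offset": [0, 0, 0], "yaw": 0},
    {"offset": [0, 0, 0], "yaw": 0},
    {"offset": [0, 0, 0], "yaw": 0},
    {"offset": [0, 0, 0], "yaw": 0},
  ],
  fingers=0.2,
)

```text
time: 32.9
tcp_pos: [0.566, 0.1378, 0.1298]
eef_rot: [0.781, 0.625, -0.0, -0.0]
wrist_force: [0.2, 0.1, -0.1]
gripper_width: 0.598
```

```bash
python3 st.py; python3 lvl.py .186 .0873; python3 st.py
```

```text
33.25 [ 5.66000e-01  1.37800e-01  1.29800e-01 -1.26431e+01  1.18000e-02
  3.51000e-02  2.91500e-01  9.60000e-03 -6.80000e-03  1.17000e-02] [0.46 0.02] [[220.6, 208.8], [190.6, 216.7]] [[261.4, 154.4], [280.5, 190.7]]
side exp [261.3 155.7] got ([261.2, 154.8], [259, 151, 6, 9, 40]) 10mm down= [0.28 2.03]
top exp [221.8 209.3] got ([220.6, 209.0], [216, 206, 10, 7, 49]) 10mm down= [0.73 0.47]
33.45 [0.566  0.1378 0.1298] -12.65
33.8 [ 5.66000e-01  1.37800e-01  1.29800e-01 -1.26446e+01  1.31700e-01
  3.38700e-01 -6.76000e-02  4.00000e-04 -6.80000e-03 -4.20000e-03] [0.32 0.03] [[219.3, 208.7], [190.8, 216.2]] [[261.3, 153.2], [279.7, 190.2]]
```

Emit:
move_arm(
  series=[
    {"offset": [0, 0, -0.05], "yaw": 0},
    {"offset": [0, 0, -0.12], "yaw": 0},
    {"offset": [0, 0, -0.2], "yaw": 0},
    {"offset": [0, 0, -0.3], "yaw": 0},
    {"offset": [0, 0, -0.4], "yaw": 0},
  ],
)

```text
time: 34.32
tcp_pos: [0.5663, 0.1379, 0.1712]
eef_rot: [0.781, 0.625, 0.0, 0.0]
wrist_force: [-0.2, -1.4, -0.4]
gripper_width: 0.602
```

Emit:
move_arm(
  series=[
    {"offset": [0, 0, -0.15], "yaw": 0},
    {"offset": [0, 0, -0.3], "yaw": 0},
    {"offset": [0, 0, -0.45], "yaw": 0},
    {"offset": [0, 0, -0.6], "yaw": 0},
  ],
)

```text
time: 34.65
tcp_pos: [0.5662, 0.1379, 0.2317]
eef_rot: [0.781, 0.625, 0.001, 0.0]
wrist_force: [-0.5, 0.2, -0.6]
gripper_width: 0.599
```

Emit:
move_arm(
  series=[
    {"offset": [-0.25, -0.2, 0], "yaw": 0},
    {"offset": [-0.5, -0.4, 0], "yaw": 0},
    {"offset": [-0.75, -0.6, 0], "yaw": 0},
    {"offset": [-1, -0.8, 0], "yaw": 0},
  ],
)

```text
time: 34.98
tcp_pos: [0.4653, 0.0572, 0.2308]
eef_rot: [0.78, 0.625, 0.001, 0.0]
wrist_force: [0.5, -0.4, 0.0]
gripper_width: 0.597
```

Emit:
move_arm(
  series=[
    {"offset": [-0.3, 0, 0], "yaw": 0},
    {"offset": [-0.6, 0, 0], "yaw": 0},
    {"offset": [-0.9, 0, 0], "yaw": 0},
    {"offset": [-1, 0, 0], "yaw": 0},
  ],
)

```text
time: 35.32
tcp_pos: [0.4435, -0.0425, 0.2312]
eef_rot: [0.781, 0.624, 0.0, 0.001]
wrist_force: [-0.1, 0.2, -1.1]
gripper_width: 0.607
```

```bash
python3 - <<'E'
from h import *; from bench import *
import time
b=snapshot("top");a=snapshot("side")
g=lambda s:[x[0] for x in greens(s,amin=15)]
print(observe()["time"],observe()["wrist_force"])
for i in range(6):print(g(snapshot("top")),g(snapshot("side")))
b=snapshot("top");a=snapshot("side")
cv2.imwrite("pics/m9.png",np.hstack([crop(a,235,100,90,130,4),crop(b,190,140,100,130,4)]))
E
```

```text
35.4167 [ 0.58366375 -0.72660696 -0.84234602]
[[220.7, 208.5], [190.7, 217.8], [277.4, 221.9]] []
[[220.4, 208.8], [191.2, 216.2], [277.3, 221.8]] []
[[220.2, 208.9], [191.0, 218.0], [277.1, 221.7]] []
[[219.9, 209.0], [191.3, 217.4], [276.9, 221.6]] []
[[219.6, 208.8], [190.5, 218.2], [277.0, 221.7]] []Traceback (most recent call last):
  File "<stdin>", line 6, in <module>
ValueError: 200 camera calls are used up
```

The camera calls are used up. The last readings show the tray hanging with both grips at their expected pixels, drifting about 1 px (3 mm). I'll wait with the arm away so the residual swing dies down.

Emit:
move_arm(
  series=[
    {"offset": [0, 0, 0], "yaw": 0},
    {"offset": [0, 0, 0], "yaw": 0},
    {"offset": [0, 0, 0], "yaw": 0},
    {"offset": [0, 0, 0], "yaw": 0},
    {"offset": [0, 0, 0], "yaw": 0},
  ],
)

```text
time: 36.33
tcp_pos: [0.4442, -0.0398, 0.2298]
eef_rot: [0.781, 0.625, -0.0, -0.0]
wrist_force: [-0.2, -0.5, -0.0]
gripper_width: 0.6
```

Emit:
move_arm(
  series=[
    {"offset": [0, 0, 0], "yaw": 0},
    {"offset": [0, 0, 0], "yaw": 0},
    {"offset": [0, 0, 0], "yaw": 0},
    {"offset": [0, 0, 0], "yaw": 0},
    {"offset": [0, 0, 0], "yaw": 0},
  ],
)

```text
time: 36.75
tcp_pos: [0.4442, -0.0398, 0.2298]
eef_rot: [0.781, 0.625, -0.0, 0.0]
wrist_force: [-0.3, -0.0, 0.0]
gripper_width: 0.598
```

Emit:
move_arm(
  series=[
    {"offset": [0, 0, 0], "yaw": 0},
    {"offset": [0, 0, 0], "yaw": 0},
    {"offset": [0, 0, 0], "yaw": 0},
    {"offset": [0, 0, 0], "yaw": 0},
    {"offset": [0, 0, 0], "yaw": 0},
  ],
)

```text
time: 37.17
tcp_pos: [0.4442, -0.0398, 0.2298]
eef_rot: [0.781, 0.625, 0.0, -0.0]
wrist_force: [-0.9, 0.1, 0.4]
gripper_width: 0.596
```

Emit:
move_arm(
  series=[
    {"offset": [0, 0, 0], "yaw": 0},
    {"offset": [0, 0, 0], "yaw": 0},
    {"offset": [0, 0, 0], "yaw": 0},
    {"offset": [0, 0, 0], "yaw": 0},
    {"offset": [0, 0, 0], "yaw": 0},
  ],
)

```text
time: 37.58
tcp_pos: [0.4442, -0.0398, 0.2298]
eef_rot: [0.781, 0.625, -0.0, 0.0]
wrist_force: [-0.7, -0.1, 0.3]
gripper_width: 0.602
```

Emit:
move_arm(
  series=[
    {"offset": [0, 0, 0], "yaw": 0},
    {"offset": [0, 0, 0], "yaw": 0},
    {"offset": [0, 0, 0], "yaw": 0},
    {"offset": [0, 0, 0], "yaw": 0},
    {"offset": [0, 0, 0], "yaw": 0},
  ],
)

```text
time: 38.0
tcp_pos: [0.4442, -0.0398, 0.2298]
eef_rot: [0.781, 0.625, 0.0, -0.0]
wrist_force: [0.3, 0.2, 1.2]
gripper_width: 0.599
```

Emit:
move_arm(
  series=[
    {"offset": [0, 0, 0], "yaw": 0},
    {"offset": [0, 0, 0], "yaw": 0},
    {"offset": [0, 0, 0], "yaw": 0},
    {"offset": [0, 0, 0], "yaw": 0},
    {"offset": [0, 0, 0], "yaw": 0},
  ],
)

```text
time: 38.42
tcp_pos: [0.4442, -0.0398, 0.2298]
eef_rot: [0.781, 0.625, -0.0, -0.0]
wrist_force: [0.1, -0.1, 0.1]
gripper_width: 0.598
```

Emit:
move_arm(
  series=[
    {"offset": [0, 0, 0], "yaw": 0},
    {"offset": [0, 0, 0], "yaw": 0},
    {"offset": [0, 0, 0], "yaw": 0},
    {"offset": [0, 0, 0], "yaw": 0},
    {"offset": [0, 0, 0], "yaw": 0},
  ],
)

```text
time: 38.83
tcp_pos: [0.4442, -0.0398, 0.2298]
eef_rot: [0.781, 0.625, 0.0, 0.0]
wrist_force: [-0.3, 0.5, 0.1]
gripper_width: 0.601
```

Emit:
move_arm(
  series=[
    {"offset": [0, 0, 0], "yaw": 0},
    {"offset": [0, 0, 0], "yaw": 0},
    {"offset": [0, 0, 0], "yaw": 0},
    {"offset": [0, 0, 0], "yaw": 0},
    {"offset": [0, 0, 0], "yaw": 0},
  ],
)

```text
time: 39.25
tcp_pos: [0.4442, -0.0398, 0.2298]
eef_rot: [0.781, 0.625, -0.0, -0.0]
wrist_force: [-0.6, -0.2, 0.3]
gripper_width: 0.598
```

Emit:
move_arm(
  series=[
    {"offset": [0, 0, 0], "yaw": 0},
    {"offset": [0, 0, 0], "yaw": 0},
    {"offset": [0, 0, 0], "yaw": 0},
    {"offset": [0, 0, 0], "yaw": 0},
    {"offset": [0, 0, 0], "yaw": 0},
  ],
)

```text
time: 39.67
tcp_pos: [0.4442, -0.0398, 0.2298]
eef_rot: [0.781, 0.625, -0.0, -0.0]
wrist_force: [-0.4, 0.1, -1.2]
gripper_width: 0.602
```

Emit:
move_arm(
  series=[
    {"offset": [0, 0, 0], "yaw": 0},
    {"offset": [0, 0, 0], "yaw": 0},
    {"offset": [0, 0, 0], "yaw": 0},
    {"offset": [0, 0, 0], "yaw": 0},
    {"offset": [0, 0, 0], "yaw": 0},
  ],
)

```text
time: 40.08
tcp_pos: [0.4442, -0.0398, 0.2298]
eef_rot: [0.781, 0.625, -0.0, -0.0]
wrist_force: [0.7, 0.5, 0.8]
gripper_width: 0.599
```

Emit:
move_arm(
  series=[
    {"offset": [0, 0, 0], "yaw": 0},
    {"offset": [0, 0, 0], "yaw": 0},
    {"offset": [0, 0, 0], "yaw": 0},
    {"offset": [0, 0, 0], "yaw": 0},
    {"offset": [0, 0, 0], "yaw": 0},
  ],
)

```text
time: 40.5
tcp_pos: [0.4442, -0.0398, 0.2298]
eef_rot: [0.781, 0.625, 0.0, -0.0]
wrist_force: [-0.8, 0.0, 0.5]
gripper_width: 0.597
```

Emit:
move_arm(
  series=[
    {"offset": [0, 0, 0], "yaw": 0},
    {"offset": [0, 0, 0], "yaw": 0},
    {"offset": [0, 0, 0], "yaw": 0},
    {"offset": [0, 0, 0], "yaw": 0},
    {"offset": [0, 0, 0], "yaw": 0},
  ],
)

```text
time: 40.92
tcp_pos: [0.4442, -0.0398, 0.2298]
eef_rot: [0.781, 0.625, 0.0, 0.0]
wrist_force: [-0.3, -0.1, -0.4]
gripper_width: 0.596
```

Emit:
move_arm(
  series=[
    {"offset": [0, 0, 0], "yaw": 0},
    {"offset": [0, 0, 0], "yaw": 0},
    {"offset": [0, 0, 0], "yaw": 0},
    {"offset": [0, 0, 0], "yaw": 0},
    {"offset": [0, 0, 0], "yaw": 0},
  ],
)

```text
time: 41.33
tcp_pos: [0.4442, -0.0398, 0.2298]
eef_rot: [0.781, 0.625, 0.0, 0.0]
wrist_force: [-0.3, 0.2, -0.4]
gripper_width: 0.603
```

Emit:
move_arm(
  series=[
    {"offset": [0, 0, 0], "yaw": 0},
    {"offset": [0, 0, 0], "yaw": 0},
    {"offset": [0, 0, 0], "yaw": 0},
    {"offset": [0, 0, 0], "yaw": 0},
    {"offset": [0, 0, 0], "yaw": 0},
  ],
)

```text
time: 41.75
tcp_pos: [0.4442, -0.0398, 0.2298]
eef_rot: [0.781, 0.625, 0.0, 0.0]
wrist_force: [0.8, -0.0, 0.1]
gripper_width: 0.598
```

Emit:
move_arm(
  series=[
    {"offset": [0, 0, 0], "yaw": 0},
    {"offset": [0, 0, 0], "yaw": 0},
    {"offset": [0, 0, 0], "yaw": 0},
    {"offset": [0, 0, 0], "yaw": 0},
    {"offset": [0, 0, 0], "yaw": 0},
  ],
)

```text
time: 42.17
tcp_pos: [0.4442, -0.0398, 0.2298]
eef_rot: [0.781, 0.625, -0.0, -0.0]
wrist_force: [1.1, 0.1, 0.6]
gripper_width: 0.599
```

Emit:
move_arm(
  series=[
    {"offset": [0, 0, 0], "yaw": 0},
    {"offset": [0, 0, 0], "yaw": 0},
    {"offset": [0, 0, 0], "yaw": 0},
    {"offset": [0, 0, 0], "yaw": 0},
    {"offset": [0, 0, 0], "yaw": 0},
  ],
)

```text
time: 42.58
tcp_pos: [0.4441, -0.0398, 0.2298]
eef_rot: [0.781, 0.625, -0.0, -0.0]
wrist_force: [-0.0, -0.8, -0.0]
gripper_width: 0.598
```

Emit:
move_arm(
  series=[
    {"offset": [0, 0, 0], "yaw": 0},
    {"offset": [0, 0, 0], "yaw": 0},
    {"offset": [0, 0, 0], "yaw": 0},
    {"offset": [0, 0, 0], "yaw": 0},
    {"offset": [0, 0, 0], "yaw": 0},
  ],
)

```text
time: 43.0
tcp_pos: [0.4442, -0.0398, 0.2298]
eef_rot: [0.781, 0.625, -0.0, -0.0]
wrist_force: [-0.2, 1.0, 0.6]
gripper_width: 0.599
```

Emit:
move_arm(
  series=[
    {"offset": [0, 0, 0], "yaw": 0},
    {"offset": [0, 0, 0], "yaw": 0},
    {"offset": [0, 0, 0], "yaw": 0},
    {"offset": [0, 0, 0], "yaw": 0},
    {"offset": [0, 0, 0], "yaw": 0},
  ],
)

```text
time: 43.42
tcp_pos: [0.4442, -0.0398, 0.2298]
eef_rot: [0.781, 0.625, -0.0, -0.0]
wrist_force: [-0.0, 0.6, 0.7]
gripper_width: 0.602
```

Emit:
move_arm(
  series=[
    {"offset": [0, 0, 0], "yaw": 0},
    {"offset": [0, 0, 0], "yaw": 0},
    {"offset": [0, 0, 0], "yaw": 0},
    {"offset": [0, 0, 0], "yaw": 0},
    {"offset": [0, 0, 0], "yaw": 0},
  ],
)

```text
time: 43.83
tcp_pos: [0.4442, -0.0398, 0.2298]
eef_rot: [0.781, 0.625, 0.0, 0.0]
wrist_force: [-0.6, 0.0, -0.3]
gripper_width: 0.598
```

Emit:
move_arm(
  series=[
    {"offset": [0, 0, 0], "yaw": 0},
    {"offset": [0, 0, 0], "yaw": 0},
    {"offset": [0, 0, 0], "yaw": 0},
    {"offset": [0, 0, 0], "yaw": 0},
    {"offset": [0, 0, 0], "yaw": 0},
  ],
)

```text
time: 44.25
tcp_pos: [0.4442, -0.0398, 0.2298]
eef_rot: [0.781, 0.625, 0.0, -0.0]
wrist_force: [-0.2, -0.1, 0.0]
gripper_width: 0.598
```

Emit:
move_arm(
  series=[
    {"offset": [0, 0, 0], "yaw": 0},
    {"offset": [0, 0, 0], "yaw": 0},
    {"offset": [0, 0, 0], "yaw": 0},
    {"offset": [0, 0, 0], "yaw": 0},
    {"offset": [0, 0, 0], "yaw": 0},
  ],
)

```text
time: 44.67
tcp_pos: [0.4442, -0.0398, 0.2298]
eef_rot: [0.781, 0.625, 0.0, 0.0]
wrist_force: [-0.1, -0.4, 0.3]
gripper_width: 0.597
```

Emit:
move_arm(
  series=[
    {"offset": [0, 0, 0], "yaw": 0},
    {"offset": [0, 0, 0], "yaw": 0},
    {"offset": [0, 0, 0], "yaw": 0},
    {"offset": [0, 0, 0], "yaw": 0},
    {"offset": [0, 0, 0], "yaw": 0},
  ],
)

```text
time: 45.08
tcp_pos: [0.4442, -0.0398, 0.2298]
eef_rot: [0.781, 0.625, -0.0, -0.0]
wrist_force: [-0.5, 0.7, -0.2]
gripper_width: 0.604
```

Emit:
move_arm(
  series=[
    {"offset": [0, 0, 0], "yaw": 0},
    {"offset": [0, 0, 0], "yaw": 0},
    {"offset": [0, 0, 0], "yaw": 0},
    {"offset": [0, 0, 0], "yaw": 0},
    {"offset": [0, 0, 0], "yaw": 0},
  ],
)

```text
time: 45.5
tcp_pos: [0.4442, -0.0398, 0.2298]
eef_rot: [0.781, 0.625, -0.0, -0.0]
wrist_force: [0.8, -0.3, -0.4]
gripper_width: 0.597
```

Emit:
move_arm(
  series=[
    {"offset": [0, 0, 0], "yaw": 0},
    {"offset": [0, 0, 0], "yaw": 0},
    {"offset": [0, 0, 0], "yaw": 0},
    {"offset": [0, 0, 0], "yaw": 0},
    {"offset": [0, 0, 0], "yaw": 0},
  ],
)

```text
time: 45.92
tcp_pos: [0.4442, -0.0398, 0.2298]
eef_rot: [0.781, 0.625, 0.0, 0.0]
wrist_force: [-0.5, 0.5, 0.0]
gripper_width: 0.596
```

```bash
python3 -c "
from bench import *
o=observe();print(o['time'],o['wrist_force'],o['tcp_pos']);print(finish_job())"
```

```text
45.9167 [-0.48972994  0.4613781   0.04889205] [ 0.44420137 -0.03980672  0.22982207]
the job is handed in; nothing more can be done
None
```

The tray is hanging by its hook on the scale's loop, and I handed the job in at 45.9 s. I couldn't confirm by picture that it was still at the end, because the 200 camera calls were used up.

**First attempt failed:** the tray tipped about 6.4° in the grip while I carried it, so it was not kept level. The hook came in too low, probably brushed the loop (I couldn't see it), and passed under the bar without loading it. I backed out, set the tray down in front of the stand and gripped it again by its right-hand grip.

**Second attempt:** the tray stayed level within about 1–2 px. I lowered it slowly, and the force on the gripper fell from about 5.8 N to 0 as the spring took the weight. The loop was drawn about 37 mm, as its spring law predicts. I let go only when the force and moment on the gripper both read about zero.

**Last checks:**
- **Hanging:** after I let go and moved away, the top view still showed both grips where they should be, so the tray was on the hook.
- **Stillness:** it was drifting slowly, about 1 px (3 mm) over half a second. I waited about 10 s more with the arm clear before handing in.
- **Surroundings:** the green bottle stayed at its original place in the image. I didn't re-measure the honey jar or the orange bottle at the end; the paths I planned kept clear of both.

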